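# Weigh a jar carrier on the sprung hook scale

## Robot

A 7-joint arm with a two-finger parallel gripper is mounted at the origin on the work surface. World frame = base frame: x ahead of the robot, y to its left, z up, the work surface at z = 0. Lengths are in mm, angles in rad, forces in N, time in s.
With the tool pointing down it reaches from about 400 to 875 mm from the base axis. Payload 4.4 kg.
Tool frame: the origin (TCP) lies between the finger pads; the fingertips stand 11 mm ahead of it and the grasp point (between the pads) lies 8 mm behind it; y points along the fingers, x is the direction in which the jaws open and shut, and the axes are right-handed (so a half turn about y gives the same grasp; the last joint's range is limited). The gripper opens to 85 mm and grips with 20 to 120 N. Pads are 22 mm wide; open, the fingers measure 114 mm over their backs; the gripper's body (76 mm by 85 mm) begins 54 mm behind the grasp point. The pads swing forward as they close: fully open they stand 13 mm farther back than shut.
Start: joints at [-1.211, 0.628, 0.038, 1.517, -0.027, 0.996, -0.02], TCP at [268.46, 591.986, 216.313] pointing down, gripper open.
Joint ranges: [-3.06, 3.06], [-0.37, 2.12], [-1.25, 1.32], [0.18, 2.47], [-1.1, 4.24], [0.23, 1.98], [-2.94, 2.94]. Speed limits (rad/s): [2.57, 2.57, 3.14, 3.14, 3.14, 3.14, 3.14].

## Interface

Orientations are given as [roll, pitch, yaw] about the fixed x, y, z axes, in that order (R = Rz(yaw) Ry(pitch) Rx(roll)).
In Python, from cell import * gives the robot as it stands.
- The arm moves only by the shell command python3 -m jog 'ROWS'. ROWS is JSON, a list of rows, each an object of numbers: "x", "y", "z": the shift along the tool's x, y, z in mm; "ax", "ay", "az": the turn, a rotation vector about the tool's x, y, z in rad; "grip": the finger opening in mm, from 0 to 85.4. In form: [{"x": .., "y": .., "z": .., "ax": .., "ay": .., "az": .., "grip": ..}, ...]. A call has 1 to 5 rows; each row is the pose to reach, as a shift and turn from the pose commanded when the call began, along the tool's axes at that moment; what a row does not reach only later rows make up. A row lasts 1/10 s, in which the tool goes at most 50 mm and 8.59 degrees, less where a joint would pass 70% of its speed; a pose out of reach is approached as far as the arm can. A call with a gripper value outside its range is refused whole. The fingers move at their own pace and stop on an object; the grip force is fixed at half the most. Time passes only in rows, so rows that repeat a pose let the fingers close. It gives the time, the measured TCP pose, the force and the opening at its end, in the units of the state.
- read_state(): the state, without advancing time (a new reading comes with each control period).
- get_image(name): name is "side" or "top" or "wrist"; returns a dict with "color" (480x640x3 uint8, red, green, blue), "vfov" (degrees; the focal length in pixels is half the picture's height over the tangent of half this angle, whatever the lens; pixels are square), "cx", "cy" (the principal point, pixels), "k1" (the pictures are not rectified: a ray, as slopes to the right and down, at radius r is drawn at 1 + k1 r^2 times it, then the intrinsics apply), "camera_from_world" (4x4, takes a point from world to camera coordinates). Camera axes: x right, y down, z forward; pixel columns grow to the right and rows downward; lengths in mm; the calibration is good to about 2 mm. A picture is of the moment at which its call begins. There is no depth.
- finish_job(): hands the job in, once; it reports no verdict.
The state is a dict: "clock": time; "qpos": joint angles; "qd": joint speeds; "tau": joint torques, N m; "eef_pos": TCP position; "tool_rot": TCP orientation; "force": force on the tool from outside, world axes, zero at the start; "torque": the same for the moment, N m; "width": finger opening in mm.
Only numpy, scipy, OpenCV 4.12 (cv2) and the standard library are available. Lean on these libraries where they do the work, as an engineer would, in place of code of your own. Each camera call takes 0.05 s, during which the arm holds its last target.

## Task

Draw the yellow jar carrier out from under the clear shelf by its front handle and let go of it, then stand the blue-capped jar in its empty rear pocket. Take the loaded carrier again by the black grip on top, hang it upright by its eye on the hook of the spring scale, and let it down slowly, keeping hold until the scale bears its weight, so that the pointer settles without a jerk or bounce; then let go. Keep the jar that is already in the carrier in its place, tip nothing over, and leave everything else on the bench where it is.

Things in the scene. Friction and masses are not known exactly. Their poses are not given: they have to be found in the camera images.
- shelf: fixed clear shelf, 160 mm front to back (x) by 380 mm (y), front edge at x = -84 mm, underside 205 mm above the bench, low coloured racks on it up to 240 mm; four thin posts at x +-70, y +-180 mm. Origin on the bench under its centre. Under it there is no room to take the carrier's top grip or load its rear pocket
- carrier: loose yellow carrier, two pockets one behind the other, 212 mm long (x), 76 mm wide (y), 0.30 kg; origin at the centre of its underside, handle towards -x. Pockets (centres at x = -70 front, +70 rear) 64 (x) by 68 mm (y) inside, floor 6, wall tops 28 mm above the underside; between them a steel frame with the eye and the top grip. Starts on the bench with grip and empty rear pocket under the shelf; slides when pulled
- carrier_handle (a point): centre of the carrier's front pull handle, a round steel bar 10 mm thick and 60 mm long along the carrier's y, 145 mm ahead (-x) of the carrier's centre, 80 mm above its underside, 30 mm of free space behind it
- carrier_tab (a point): the place to grip on the black top grip, an upright tab 26 mm wide (x) and 12 mm thick (y): 152 mm above the carrier's underside, 18 mm below the tab's top; axes as the carrier. The tab is plain down to 104 mm above the underside
- carrier_eye (a point): point in the frame's eye where the centre of the hook's bar lies when it hangs: 94 mm above the underside, at the carrier's centre, 5 mm below the peak of an upside-down V that closes a window 37 mm wide (x), open down to the base, in a frame 12 mm thick (y) and 51 mm wide (x). Axes as the carrier; the hook passes through along the carrier's y, from either side
- white_jar_mid (a point): the jar already in the front pocket: plain white plastic jar with a grey screw cap, round, 54 mm across and 100 mm tall, about 0.22 kg; the point is its centre, 50 mm above its underside; z is up the jar
- blue_jar_mid (a point): the jar to load: plain white plastic jar with a blue screw cap, round, 54 mm across and 100 mm tall, about 0.22 kg; the point is its centre, 50 mm above its underside; z is up the jar
- red_jar_mid (a point): another jar, to be left alone: plain white plastic jar with a red screw cap, round, 54 mm across and 100 mm tall, about 0.22 kg; the point is its centre, 50 mm above its underside; z is up the jar
- green_jar_mid (a point): another jar, to be left alone: plain white plastic jar with a green screw cap, round, 54 mm across and 100 mm tall, about 0.22 kg; the point is its centre, 50 mm above its underside; z is up the jar
- scale: fixed spring scale: grey column 36 by 30 mm, 317 mm tall, on a dark base plate 150 by 120 mm; origin on the bench at the column's foot. The hook sticks out level along its -x, towards the middle of the bench. On both flat sides (its y) a white plate with graduation marks and a red pointer that sinks with the hook
- hook_seat (a point): lowest point of the hook, on the centre line of its round steel bar (8 mm thick): 150 mm from the column's centre along the scale's -x, 190 mm above the bench unloaded; it sinks with the hook. Axes as the scale. Farther out the bar turns up to its tip: 20 mm beyond this point, top 18 mm above it. Towards the column the bar runs level, its centre 4 mm above this point
- scale_hook (a joint): how far the sprung hook has sunk, m: 0 with no load, 0.060 at its lower stop. Stiffness 200 N/m (about 49 mm per kg), lightly damped: it bounces if a load is dropped on it or let go at once. The loaded carrier sinks it by roughly 30 to 43 mm
- beaker: bystander: clear beaker, 72 mm across, 90 mm tall; origin under its centre
- tube_rack: bystander: white tube rack 70 by 140 mm, 45 mm tall; origin under its centre
There are look-alikes about, which are no part of the job. What is shaped like the part that bears blue_jar_mid but purple is not meant. What is shaped like the part that bears white_jar_mid but purple is not meant.

How it is judged:
By the outcome, as a careful person would: the job done as asked, in the order asked, and still so for the second after the job is handed in, with the robot touching nothing.
It also fails if it takes over 72 s, if anything falls off the work surface, if the arm or the gripper's body presses on something with over 40 N, if the wrist force passes 120 N, or if a joint passes its speed limit or range.

## Working session

There is one attempt and no reset: what is moved stays moved. The work goes in short steps, Python scripts to look and compute and a shell command to move; the robot and the scene stay as the last step left them, time stands still between calls to the robot, and variables do not carry over. Pictures are saved under pics/ and viewed, and the job is handed in when it is done.

```bash
ls; mkdir -p pics; cat > h.py <<'E'
from cell import *
import numpy as np, cv2
def K(d):
    f=240/np.tan(np.radians(d["vfov"])/2); return f
def snap(n,fn,crop=None,s=1):
    d=get_image(n); im=d["color"][:,:,::-1].copy()
    cv2.imwrite("pics/"+fn+"_raw.png",im)
    import pickle; pickle.dump({k:d[k] for k in d if k!="color"},open("pics/"+fn+".pkl","wb"))
    if crop: 
        x0,y0,x1,y1=crop; im=im[y0:y1,x0:x1]
    if s!=1: im=cv2.resize(im,None,fx=s,fy=s,interpolation=cv2.INTER_CUBIC)
    cv2.imwrite("pics/"+fn+".png",im); return d
def load(fn):
    import pickle; return pickle.load(open("pics/"+fn+".pkl","rb"))
def crop(fn,c,s,out):
    im=cv2.imread("pics/"+fn+"_raw.png"); x0,y0,x1,y1=c
    cv2.imwrite("pics/"+out+".png",cv2.resize(im[y0:y1,x0:x1],None,fx=s,fy=s,interpolation=cv2.INTER_CUBIC))
def ray(d,u,v):
    f=K(d); a=np.array([(u-d["cx"])/f,(v-d["cy"])/f]); p=a.copy()
    for _ in range(30): p=a/(1+d["k1"]*(p@p))
    T=np.array(d["camera_from_world"]); R=T[:3,:3]; o=-R.T@T[:3,3]
    return o,R.T@np.array([p[0],p[1],1.])
def atz(d,u,v,z):
    o,r=ray(d,u,v); return o+r*(z-o[2])/r[2]
def proj(d,P):
    T=np.array(d["camera_from_world"]); c=T[:3,:3]@np.array(P,float)+T[:3,3]; p=c[:2]/c[2]
    p=p*(1+d["k1"]*(p@p)); f=K(d); return p*f+[d["cx"],d["cy"]]
def tri(*obs):
    A=np.zeros((3,3));b=np.zeros(3)
    for d,u,v in obs:
        o,r=ray(d,u,v); r=r/np.linalg.norm(r); M=np.eye(3)-np.outer(r,r); A+=M;b+=M@o
    return np.linalg.solve(A,b)
E
python3 - <<'E'
from h import *
np.set_printoptions(precision=2,suppress=True)
print(read_state())
for n in("side","top","wrist"):
    d=snap(n,n+"0"); print(n,d["vfov"],d["cx"],d["cy"],d["k1"]); o,r=ray(d,320,240); print(o,r)
E
```

```text
pics
{'clock': 0.0, 'qpos': array([-1.21,  0.63,  0.04,  1.52, -0.03,  1.  , -0.02]), 'qd': array([-0., -0.,  0., -0., -0., -0.,  0.]), 'tau': array([ -0.  , -56.34,   1.23, -19.35,   0.01,   0.01,   0.  ]), 'eef_pos': array([268.21, 591.35, 215.4 ]), 'tool_rot': array([-1.57,  0.  ,  1.14]), 'force': array([-0.79, -0.05, -0.05]), 'torque': array([-0.02, -0.03,  0.01]), 'width': 85.44307519338419}
side 50.250105849967284 311.68777059125915 236.6074637834933 0.041462603878512264
[  91.46 -908.18  812.44] [ 0.45  0.7  -0.55]
top 50.527282585082006 328.5234440879767 230.03818897949034 -0.05376625931670802
[ 503.8   -21.6  1469.97] [ 0.07  0.02 -1.  ]
wrist 68.70010329154624 325.1844324369976 244.18670975519083 -0.038253546607618774
[201.06 621.44 372.27] [ 0.25 -0.13 -0.96]
```

View pics/side0.png

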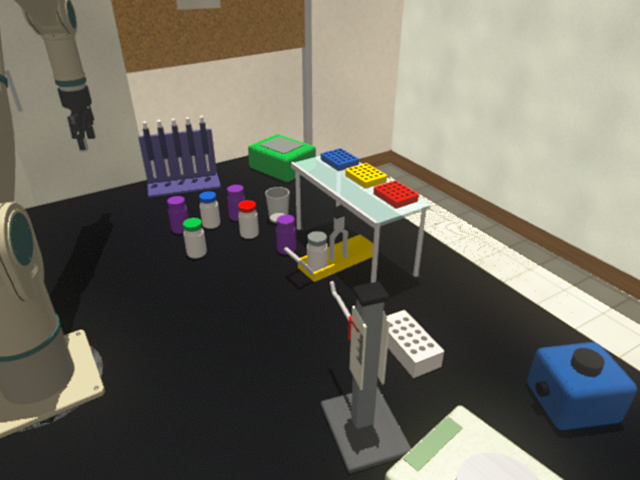

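View pics/top0.png

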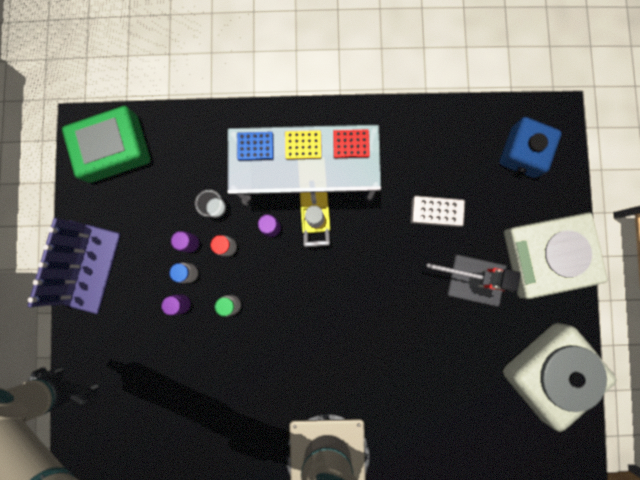

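View pics/wrist0.png

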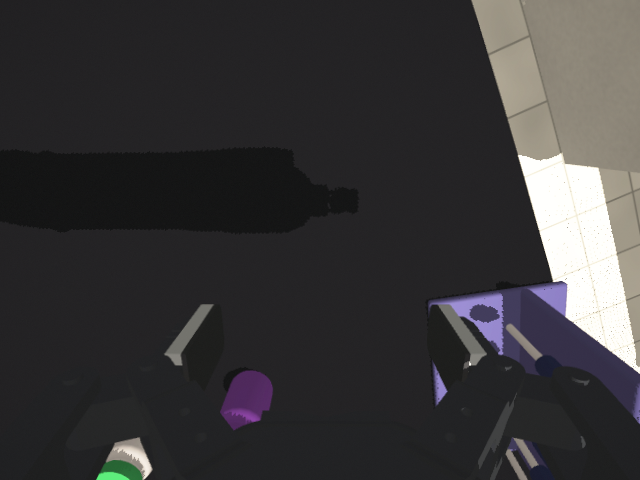

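```bash
python3 - <<'E'
from h import *
crop("top0",(150,180,350,330),4,"t_a")
crop("top0",(400,180,560,300),5,"t_b")
crop("side0",(140,170,300,280),5,"s_a")
crop("side0",(270,200,430,320),5,"s_b")
E
```

```text
(no output)
```

View pics/t_a.png

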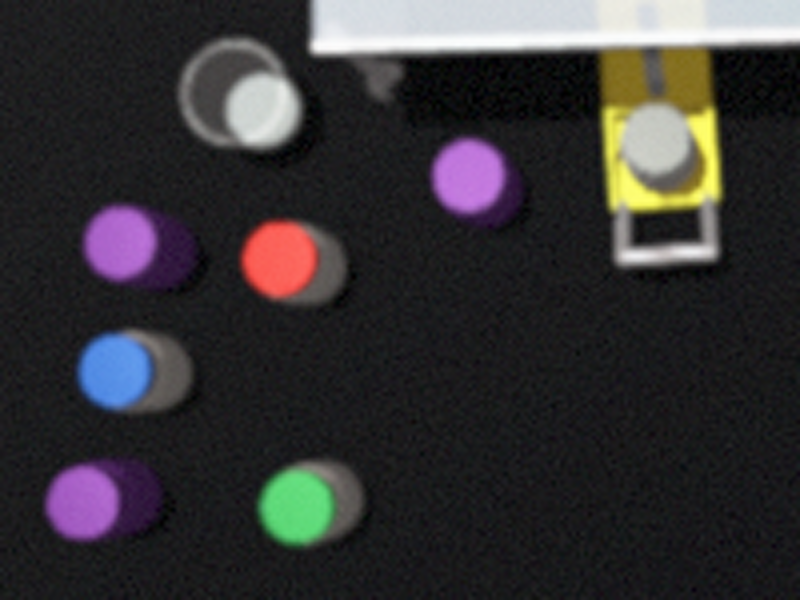

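View pics/t_b.png

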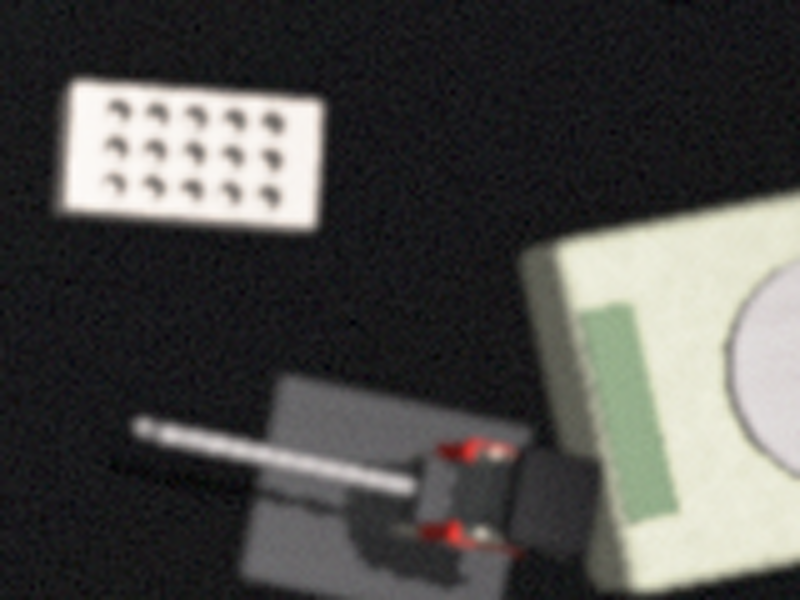

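View pics/s_a.png

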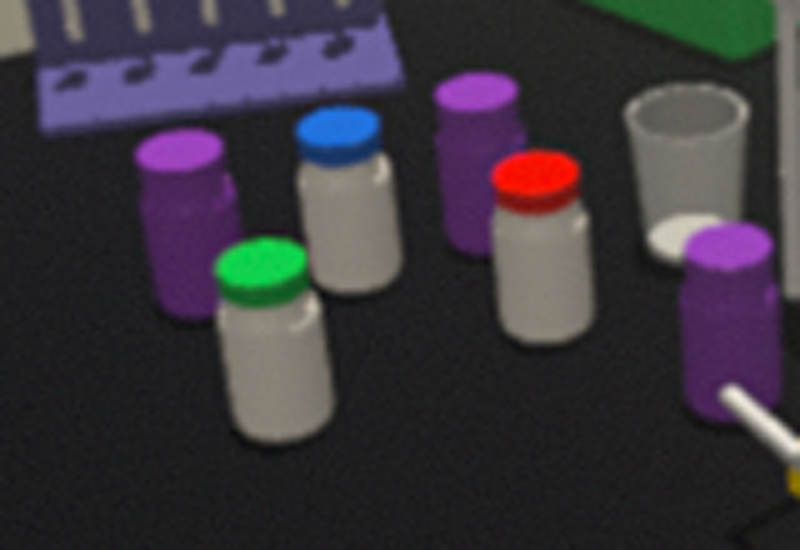

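View pics/s_b.png

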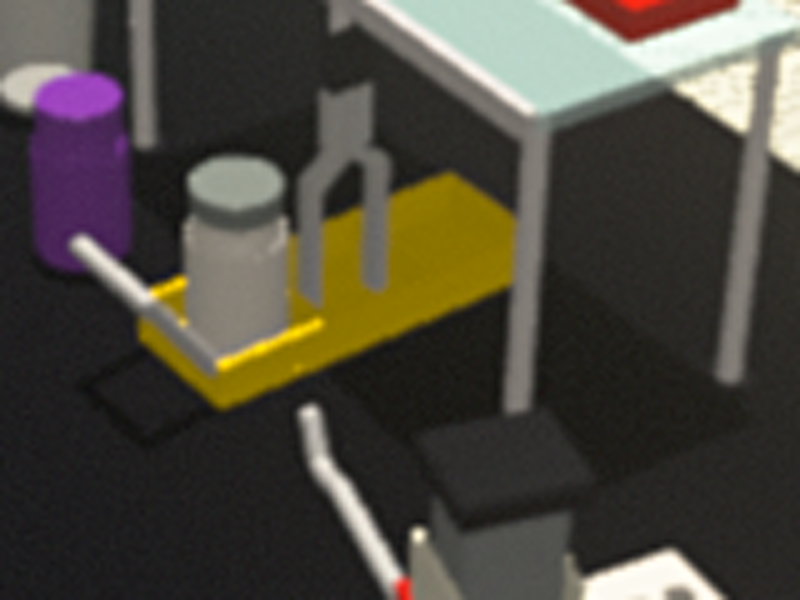

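```bash
python3 - <<'E'
from h import *
np.set_printoptions(precision=1,suppress=True)
t=load("top0");s=load("side0")
for n,(u,v),z in [("hL",(305,244.3),85),("hR",(328.4,242.6),85),("blue",(178.9,272.7),100),("purpUp",(180.2,240.5),100),("purpDn",(171,305.5),100),("red",(220,245),100),("green",(224.2,306.8),100),("purpC",(267.2,224.3),100),("white",(314,215),106),("shelfL",(228,192.3),205),("shelfR",(380,190),205),
 ("hooktip",(428.5,265),205),("hookin",(482,277.6),194),("carFL",(303,232.5),28),("carFR",(330,230.2),28),("tipS",(0,0),0)][:-1]:
    print(n,atz(t,u,v,z)[:2])
# side
print("handle tri L", tri((t,305,244.3),(s,286,249)), "R",tri((t,328.4,242.6),(s,312.6,272.6)))
print("tip tri",tri((t,428.5,265),(s,331.5,282)))
print("jar blue tri",tri((t,178.9,272.7),(s,207.8,195.6)))
print("white",tri((t,314,215),(s,317,235)))
E
```

```text
hL [595.5  47. ]
hR [598.8 -16.9]
blue [524.9 388.6]
purpUp [612.1 385.4]
purpDn [437.3 409.9]
red [597.6 276.6]
green [431.4 265.9]
purpC [651.1 147.9]
white [672.9  20.3]
shelfL [723.2 233.3]
shelfR [ 720.4 -150.1]
hooktip [ 529.3 -264.9]
hookin [ 494.8 -400.6]
carFL [633.1  55. ]
carFR [638.  -22.1]
handle tri L [596.5  47.2  76.9] R [615.  -23.9  38.1]
tip tri [ 528.5 -264.5  205. ]
jar blue tri [525.5 389.6  95.8]
white [673.   20.1 107.7]
```

```bash
cat >> h.py <<'E'
from scipy.spatial.transform import Rotation as Ro
def go(p,yaw,tilt=None):
    s=read_state(); R0=Ro.from_euler("xyz",s["tool_rot"]); Rt=Ro.from_euler("xyz",[-np.pi/2,0,yaw])
    d=R0.inv().apply(np.array(p)-s["eef_pos"]); w=(R0.inv()*Rt).as_rotvec()
    print("t",round(s["clock"],2),"pos",np.round(s["eef_pos"],1),"rot",np.round(s["tool_rot"],3),"F",np.round(s["force"],1),"w",round(s["width"],1))
    print("shift",np.round(d,1),"turn",np.round(w,3),"dist",round(float(np.linalg.norm(d))))
E
python3 -c "
from h import *
go([597,16,190],0.05)"
```

```text
t 0.15 pos [268.2 591.5 215.6] rot [-1.571  0.002  1.145] F [-0.2  0.6  0.4] w 85.6
shift [-388.3   26.2 -537.1] turn [ 1.000e-03  1.095e+00 -1.000e-03] dist 663
```

```bash
python3 -m jog '[{"x":-388,"y":0,"z":-537,"ay":1.095},{"x":-388,"y":0,"z":-537,"ay":1.095},{"x":-388,"y":0,"z":-537,"ay":1.095},{"x":-388,"y":0,"z":-537,"ay":1.095},{"x":-388,"y":0,"z":-537,"ay":1.095,"grip":30}]'; python3 -c "
from h import *
go([597,16,190],0.05)"
```

```text
t 0.15 pos [268.2 591.5 215.6] rot [-1.571  0.002  1.145] F [-0.2  0.6  0.4] w 85.6
shift [-388.3   26.2 -537.1] turn [ 1.000e-03  1.095e+00 -1.000e-03] dist 663$[0]: bad value
```

```bash
python3 -m jog '[{"x":-388,"y":0,"z":-537,"ax":0,"ay":1.095,"az":0,"grip":30},{"x":-388,"y":0,"z":-537,"ax":0,"ay":1.095,"az":0,"grip":30},{"x":-388,"y":0,"z":-537,"ax":0,"ay":1.095,"az":0,"grip":30},{"x":-388,"y":0,"z":-537,"ax":0,"ay":1.095,"az":0,"grip":30},{"x":-388,"y":0,"z":-537,"ax":0,"ay":1.095,"az":0,"grip":30}]'; python3 -c "
from h import *
go([597,16,190],0.05)"
```

```text
clock: 0.65
eef_pos: [393.1, 373.1, 216.3]
tool_rot: [-1.571, 0.0, 0.389]
force: [1.0, 0.7, -0.2]
width: 30.1
t 0.65 pos [393.1 373.1 216.3] rot [-1.571  0.     0.389] F [ 1.   0.7 -0.2] w 30.1
shift [  53.2   26.3 -407.7] turn [-0.     0.339 -0.   ] dist 412
```

```bash
J='' ; python3 -m jog '[{"x":53,"y":0,"z":-408,"ax":0,"ay":0.339,"az":0,"grip":30},{"x":53,"y":0,"z":-408,"ax":0,"ay":0.339,"az":0,"grip":30},{"x":53,"y":0,"z":-408,"ax":0,"ay":0.339,"az":0,"grip":30},{"x":53,"y":0,"z":-408,"ax":0,"ay":0.339,"az":0,"grip":30},{"x":53,"y":0,"z":-408,"ax":0,"ay":0.339,"az":0,"grip":30}]'; python3 -c "
from h import *
go([597,16,190],0.05)"
```

```text
clock: 1.15
eef_pos: [518.2, 156.8, 216.2]
tool_rot: [-1.571, 0.0, 0.056]
force: [1.4, -0.0, 0.1]
width: 30.0
t 1.15 pos [518.2 156.8 216.2] rot [-1.571  0.     0.056] F [ 1.4 -0.   0.1] w 30.0
shift [  70.7   26.2 -145.1] turn [-0.     0.006 -0.   ] dist 163
```

```bash
python3 -m jog '[{"x":71,"y":0,"z":-145,"ax":0,"ay":0.006,"az":0,"grip":30},{"x":71,"y":26,"z":-145,"ax":0,"ay":0.006,"az":0,"grip":30},{"x":71,"y":26,"z":-145,"ax":0,"ay":0.006,"az":0,"grip":30},{"x":71,"y":26,"z":-145,"ax":0,"ay":0.006,"az":0,"grip":30},{"x":71,"y":26,"z":-145,"ax":0,"ay":0.006,"az":0,"grip":30}]'; python3 -c "
from h import *
go([597,16,72],0.05)
snap('wrist','w1')"
```

```text
clock: 1.65
eef_pos: [596.8, 14.2, 189.4]
tool_rot: [-1.572, 0.001, 0.045]
force: [-0.4, 0.0, -0.5]
width: 30.2
t 1.65 pos [596.8  14.2 189.4] rot [-1.572e+00  1.000e-03  4.500e-02] F [-0.4  0.  -0.5] w 30.2
shift [  0.4 117.4   2. ] turn [ 0.002 -0.005 -0.001] dist 117
```

View pics/w1.png

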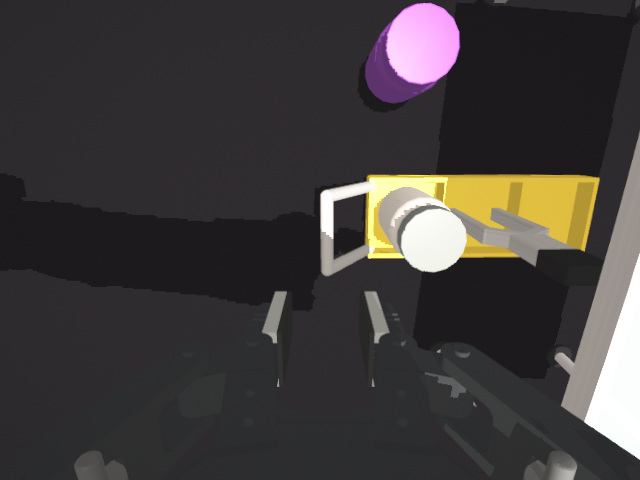

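The wrist view shows the handle bar from px (326,193) to (327,272), the white jar in the front pocket, and the rear pocket empty.

```bash
python3 - <<'E'
from h import *
np.set_printoptions(precision=1,suppress=True)
d=load("w1")
a=atz(d,327,194,80);b=atz(d,327,270,80);print(a,b,(a+b)/2,(a-b)[:2])
print("purple",atz(d,423,44,100),"white",atz(d,433,238,106))
E
```

```text
[596.3  46.5  80. ] [599.1 -15.2  80. ] [597.7  15.7  80. ] [-2.8 61.6]
purple [652.3 147.7 100. ] white [672.9  22.6 106. ]
```

```bash
python3 -m jog '[{"x":1,"y":50,"z":2,"ax":0,"ay":-0.003,"az":0,"grip":30},{"x":1,"y":90,"z":2,"ax":0,"ay":-0.003,"az":0,"grip":30},{"x":1,"y":118,"z":2,"ax":0,"ay":-0.003,"az":0,"grip":30},{"x":1,"y":118,"z":2,"ax":0,"ay":-0.003,"az":0,"grip":30},{"x":1,"y":118,"z":2,"ax":0,"ay":-0.003,"az":0,"grip":0}]'; python3 -m jog '[{"x":0,"y":0,"z":0,"ax":0,"ay":0,"az":0,"grip":0},{"x":0,"y":0,"z":0,"ax":0,"ay":0,"az":0,"grip":0},{"x":0,"y":0,"z":0,"ax":0,"ay":0,"az":0,"grip":0}]'; python3 -c "
from h import *
go([597-184,15-9,72],0.05)"
```

```text
clock: 2.2
eef_pos: [597.4, 21.7, 72.9]
tool_rot: [-1.57, 0.0, 0.055]
force: [0.1, 0.4, 0.4]
width: 16.8
clock: 2.5
eef_pos: [598.5, 20.0, 73.8]
tool_rot: [-1.571, -0.003, 0.053]
force: [0.3, -0.2, 0.6]
width: -0.0
t 2.5 pos [598.5  20.   73.8] rot [-1.571 -0.003  0.053] F [ 0.3 -0.2  0.6] w -0.0
shift [-186.     1.3   -4.1] turn [-0.     0.003  0.003] dist 186
```

```bash
python3 -c "
from h import *
snap('wrist','w2');snap('side','s2',(240,180,400,300),5)"
```

```text
(no output)
```

View pics/w2.png

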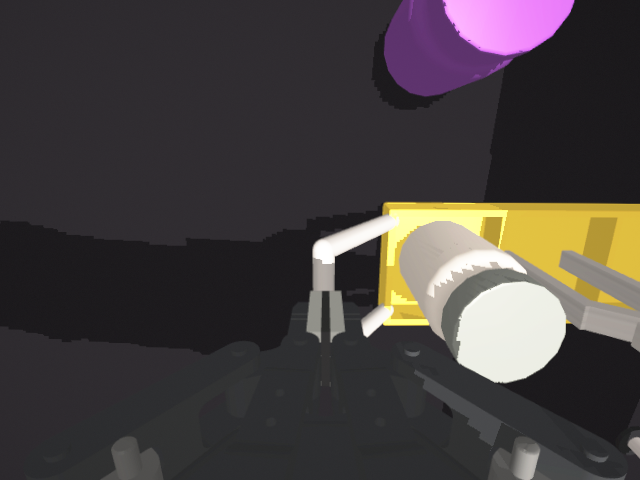

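View pics/s2.png

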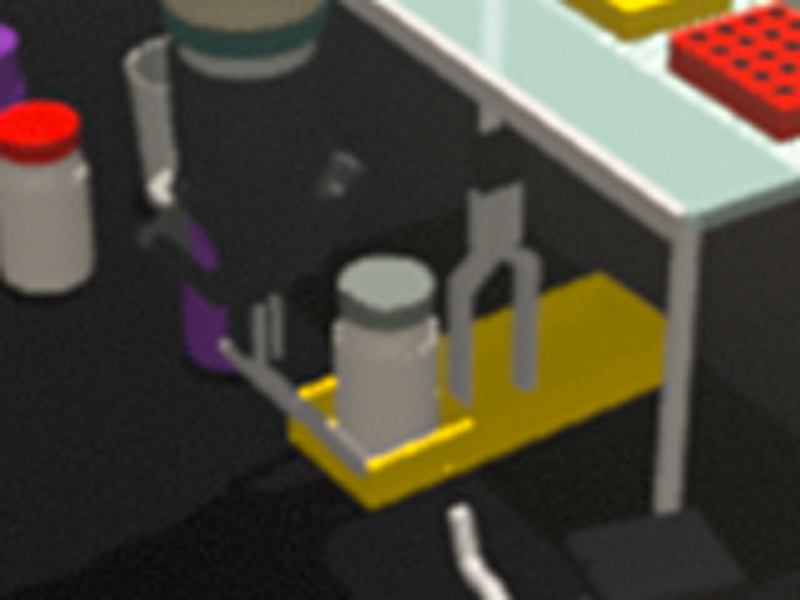

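```bash
python3 - <<'E'
from h import *
np.set_printoptions(precision=1,suppress=True)
w=load("w2");s=load("s2")
for P in [(598.5,20,63),(598.5,20,74),(598.5,20,82),(597.5,15.7,80),(597.5+1.4,15.7-30,80),(597.5-1.4,15.7+30,80)]:
    print(P,proj(w,P),(proj(s,P)-[240,180])*5)
print(read_state()["eef_pos"],read_state()["width"], np.array(w["camera_from_world"]))
crop("w2",(260,220,420,340),5,"w2c")
E
```

```text
(598.5, 20, 63) [325.8 285.7] [259.8 392.2]
(598.5, 20, 74) [325.9 294.7] [259.2 374.4]
(598.5, 20, 82) [326.  302.1] [258.7 361.3]
(597.5, 15.7, 80) [323.4 308.3] [261.4 369.3]
(598.9, -14.3, 80) [323.1 362.3] [294.2 397.9]
(596.1, 45.7, 80) [323.7 247.9] [229.6 341.7]
[598.   19.8  73.2] 0.12341407174118613 [[   1.     0.1    0.  -598.5]
 [   0.1   -1.     0.3   -7.7]
 [   0.    -0.3   -1.   237.3]
 [   0.     0.     0.     1. ]]
```

View pics/w2c.png

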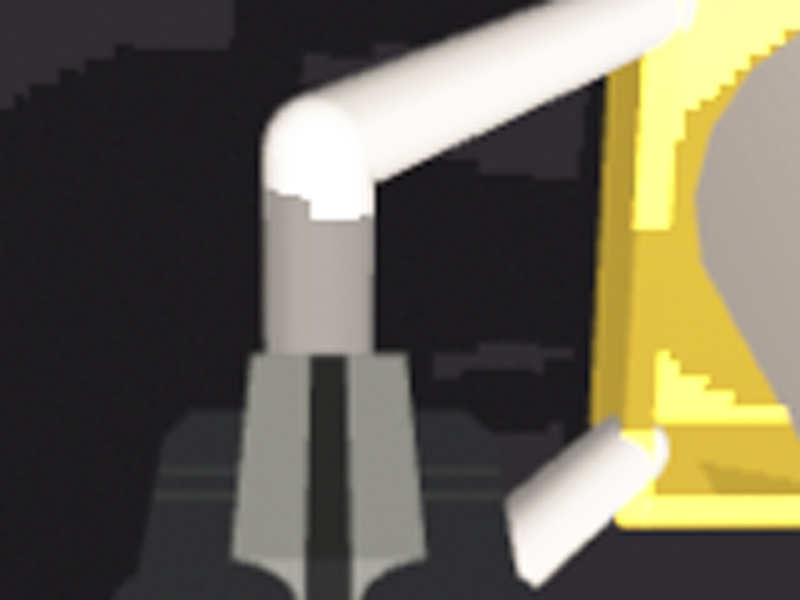

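```bash
python3 - <<'E'
from h import *
crop("s2",(275,225,325,265),14,"s2c")
E
```

```text
(no output)
```

View pics/s2c.png

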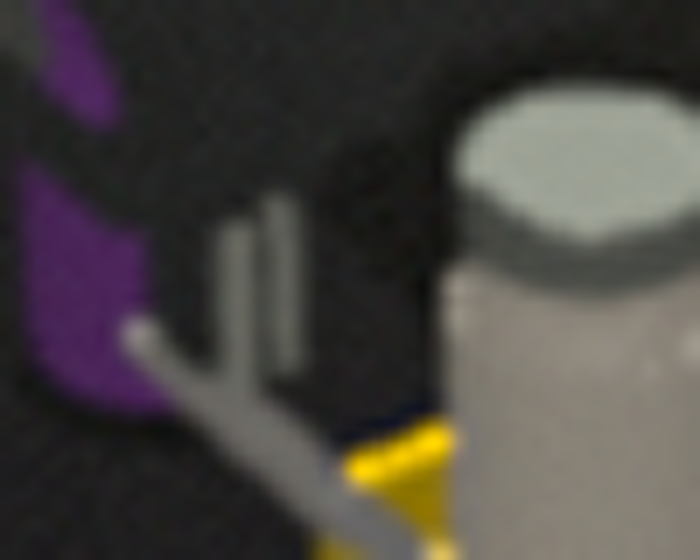

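```bash
python3 - <<'E'
from h import *
np.set_printoptions(precision=1,suppress=True)
w=load("w2");s=load("s2")
for x in (598.5,604):
  for y in (9,20,31):
    for z in (63,73,83):
      print(x,y,z,proj(w,(x,y,z)),(proj(s,(x,y,z))-[275,225])*14)
print(read_state()['force'])
E
```

```text
598.5 9 63 [324.7 304.9] [268.  498.2]
598.5 9 73 [324.7 314. ] [266.5 452.7]
598.5 9 83 [324.7 324.1] [265.  406.7]
598.5 20 63 [325.8 285.7] [237.5 468.2]
598.5 20 73 [325.9 293.9] [235.9 422.8]
598.5 20 83 [326. 303.] [234.3 377.1]
598.5 31 63 [327.  265.7] [207.4 438.6]
598.5 31 73 [327.1 272.9] [205.7 393.3]
598.5 31 83 [327.3 281. ] [203.9 347.7]
604 9 63 [335.1 305.4] [294.5 488.7]
604 9 73 [335.7 314.5] [293.1 443.2]
604 9 83 [336.3 324.6] [291.7 397.3]
604 20 63 [336.4 286.2] [263.9 458.8]
604 20 73 [337.1 294.4] [262.4 413.4]
604 20 83 [337.8 303.6] [260.9 367.7]
604 31 63 [337.8 266.2] [233.7 429.2]
604 31 73 [338.5 273.5] [232.1 384.1]
604 31 83 [339.4 281.6] [230.4 338.5]
[ 1.  -0.   0.8]
```

```bash
python3 - <<'E'
from h import *
np.set_printoptions(precision=1,suppress=True)
w=load("w2");s=load("s2")
side=(275+288/14,225+375/14)
print(side)
print(tri((w,337,290.6),(s,*side)))
for u,v in [(341.4,290.6),(309,290.6)]: 
  for y in (9,15,20,25,31):
    o,r=ray(w,u,v); print(y,o+r*(y-o[1])/r[1])
o,r=ray(s,*side)
for y in (9,15,20,25,31): print('s',o+r*(y-o[1])/r[1])
# eef per camera
T=np.array(w["camera_from_world"]);print("cam",-T[:3,:3].T@T[:3,3])
E
```

```text
(295.57142857142856, 251.78571428571428)
[606.9  22.5  77.6]
9 [608.2   9.   43.7]
15 [607.2  15.   57.1]
20 [606.3  20.   68.2]
25 [605.5  25.   79.4]
31 [604.5  31.   92.8]
9 [589.5   9.   45.9]
15 [589.8  15.   59.1]
20 [590.1  20.   70.1]
25 [590.4  25.   81.1]
31 [590.7  31.   94.4]
s [603.4   9.   88.1]
s [606.7  15.   83.3]
s [609.5  20.   79.4]
s [612.3  25.   75.4]
s [615.7  31.   70.7]
cam [594.   92.8 230.6]
```

Closed on nothing: the side view shows the fingertips ending just above the bar, about 20+ mm higher than the stated geometry implies. I'll reopen, go 22 mm lower and look.

```bash
python3 -m jog '[{"x":-1,"y":0,"z":-4,"ax":0,"ay":0,"az":0,"grip":30},{"x":-1,"y":0,"z":-4,"ax":0,"ay":0,"az":0,"grip":30},{"x":-1,"y":8,"z":-4,"ax":0,"ay":0,"az":0,"grip":30},{"x":-1,"y":15,"z":-4,"ax":0,"ay":0,"az":0,"grip":30},{"x":-1,"y":22,"z":-4,"ax":0,"ay":0,"az":0,"grip":30}]'; python3 -c "
from h import *
go([597-184,15-9,50],0.05);snap('wrist','w3');snap('side','s3',(260,210,340,270),10)"
```

```text
clock: 3.1
eef_pos: [596.4, 15.8, 49.3]
tool_rot: [-1.571, 0.001, 0.053]
force: [-0.6, 0.6, -0.1]
width: 30.0
t 3.1 pos [596.4  15.8  49.3] rot [-1.571e+00  1.000e-03  5.300e-02] F [-0.6  0.6 -0.1] w 30.0
shift [-1.836e+02 -6.000e-01 -1.000e-01] turn [-0.     0.003 -0.001] dist 184
```

View pics/w3.png

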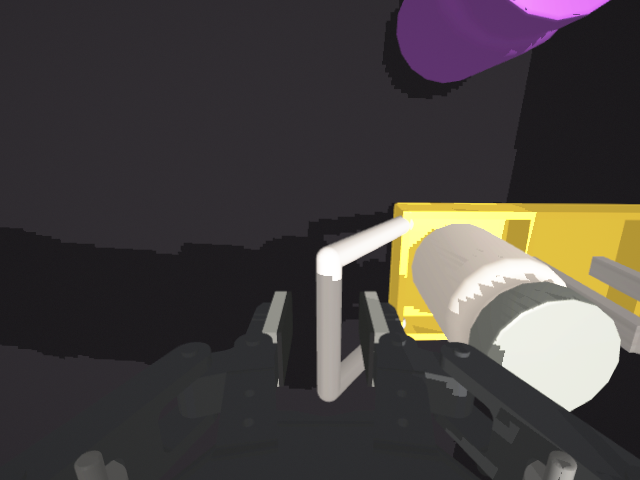

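View pics/s3.png

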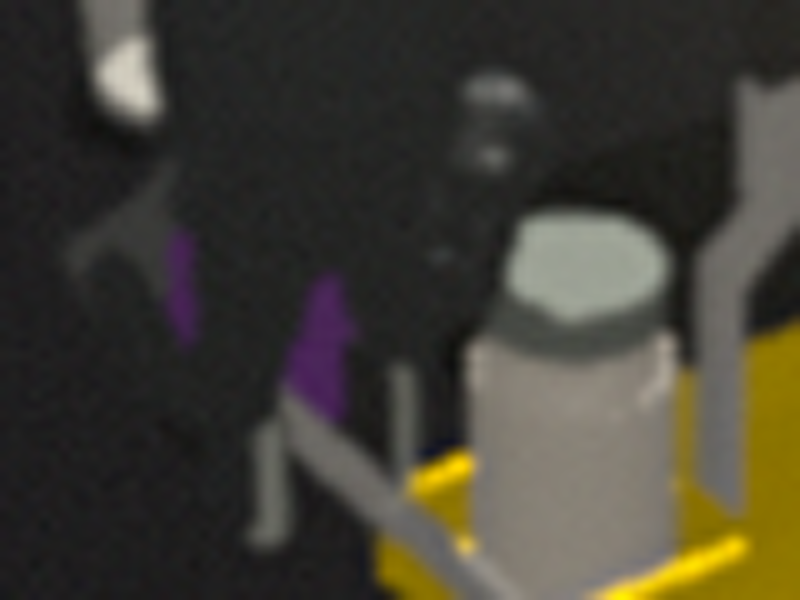

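```bash
python3 - <<'E'
from h import *
np.set_printoptions(precision=1,suppress=True)
s=load("s3")
for v in (425,545):
  o,r=ray(s,260+26.8,210+v/10)
  for x in (577,581): print(v,o+r*(x-o[0])/r[0])
  for y in (5,16,27): print(v,o+r*(y-o[1])/r[1])
E
```

```text
425 [577.    6.   97.5]
425 [581.   13.5  91.6]
425 [576.5   5.   98.2]
425 [582.3  16.   89.6]
425 [588.2  27.   81. ]
545 [577.    8.6  59.5]
545 [581.   16.2  53.2]
545 [575.1   5.   62.4]
545 [580.9  16.   53.4]
545 [586.7  27.   44.4]
```

```bash
python3 -m jog '[{"x":1,"y":0,"z":0,"ax":0,"ay":0,"az":0,"grip":0},{"x":1,"y":0,"z":0,"ax":0,"ay":0,"az":0,"grip":0},{"x":1,"y":0,"z":0,"ax":0,"ay":0,"az":0,"grip":0},{"x":1,"y":0,"z":0,"ax":0,"ay":0,"az":0,"grip":0}]'; python3 -c "
from h import *
go([597-184,15-9,49],0.05)
snap('side','s4',(260,210,340,270),10)"
```

```text
clock: 3.6
eef_pos: [597.9, 15.7, 50.3]
tool_rot: [-1.571, -0.0, 0.053]
force: [0.4, 0.2, -2.4]
width: 7.9
t 3.6 pos [597.9  15.7  50.3] rot [-1.571 -0.     0.053] F [ 0.4  0.2 -2.4] w 7.9
shift [-1.852e+02  1.200e+00  1.000e-01] turn [0.    0.003 0.   ] dist 185
```

View pics/s4.png

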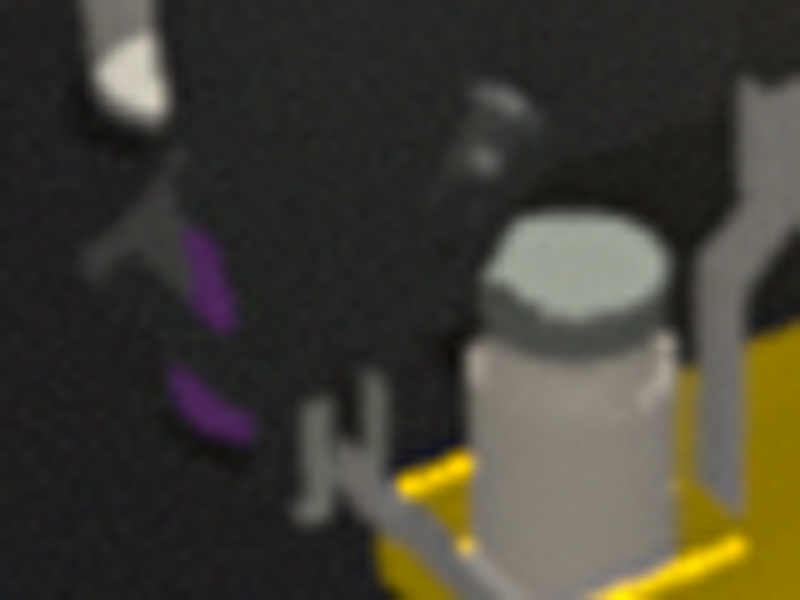

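```bash
python3 -m jog '[{"x":-3,"y":0,"z":0,"ax":0,"ay":0,"az":0,"grip":0},{"x":-9,"y":0,"z":0,"ax":0,"ay":0,"az":0,"grip":0},{"x":-18,"y":0,"z":0,"ax":0,"ay":0,"az":0,"grip":0},{"x":-28,"y":0,"z":0,"ax":0,"ay":0,"az":0,"grip":0},{"x":-39,"y":0,"z":0,"ax":0,"ay":0,"az":0,"grip":0}]'; python3 -m jog '[{"x":-11,"y":0,"z":0,"ax":0,"ay":0,"az":0,"grip":0},{"x":-22,"y":0,"z":0,"ax":0,"ay":0,"az":0,"grip":0},{"x":-33,"y":0,"z":0,"ax":0,"ay":0,"az":0,"grip":0},{"x":-44,"y":0,"z":0,"ax":0,"ay":0,"az":0,"grip":0},{"x":-55,"y":0,"z":0,"ax":0,"ay":0,"az":0,"grip":0}]';python3 -m jog '[{"x":-11,"y":0,"z":0,"ax":0,"ay":0,"az":0,"grip":0},{"x":-22,"y":0,"z":0,"ax":0,"ay":0,"az":0,"grip":0},{"x":-33,"y":0,"z":0,"ax":0,"ay":0,"az":0,"grip":0},{"x":-44,"y":0,"z":0,"ax":0,"ay":0,"az":0,"grip":0},{"x":-55,"y":0,"z":0,"ax":0,"ay":0,"az":0,"grip":0}]'
python3 -c "
from h import *
go([597-184,15-9,49],0.05)"
```

```text
clock: 4.15
eef_pos: [557.7, 13.6, 50.4]
tool_rot: [-1.571, 0.0, 0.053]
force: [1.0, 0.0, -3.2]
width: 7.7
clock: 4.65
eef_pos: [502.9, 10.7, 50.4]
tool_rot: [-1.571, 0.0, 0.053]
force: [-0.1, 0.1, -2.9]
width: 7.7
clock: 5.15
eef_pos: [448.1, 7.8, 50.3]
tool_rot: [-1.571, -0.0, 0.053]
force: [0.7, -0.8, -3.2]
width: 7.9
t 5.15 pos [448.1   7.8  50.3] rot [-1.571 -0.     0.053] F [ 0.7 -0.8 -3.2] w 7.9
shift [-35.2   1.3   0.1] turn [-0.     0.003  0.   ] dist 35
```

```bash
python3 -m jog '[{"x":-11,"y":0,"z":0,"ax":0,"ay":0,"az":0,"grip":0},{"x":-21,"y":0,"z":0,"ax":0,"ay":0,"az":0,"grip":0},{"x":-29,"y":0,"z":0,"ax":0,"ay":0,"az":0,"grip":0},{"x":-34,"y":0,"z":0,"ax":0,"ay":0,"az":0,"grip":0},{"x":-36,"y":0,"z":0,"ax":0,"ay":0,"az":0,"grip":0}]'; python3 -c "
from h import *
go([597-184,15-9,49],0.05);snap('side','s5',(200,170,400,320),4)"
```

```text
clock: 5.65
eef_pos: [412.2, 5.9, 50.3]
tool_rot: [-1.571, 0.0, 0.053]
force: [1.9, 0.2, -3.1]
width: 7.9
t 5.65 pos [412.2   5.9  50.3] rot [-1.571  0.     0.053] F [ 1.9  0.2 -3.1] w 7.9
shift [0.8 1.3 0.1] turn [-0.     0.003 -0.   ] dist 2
```

View pics/s5.png

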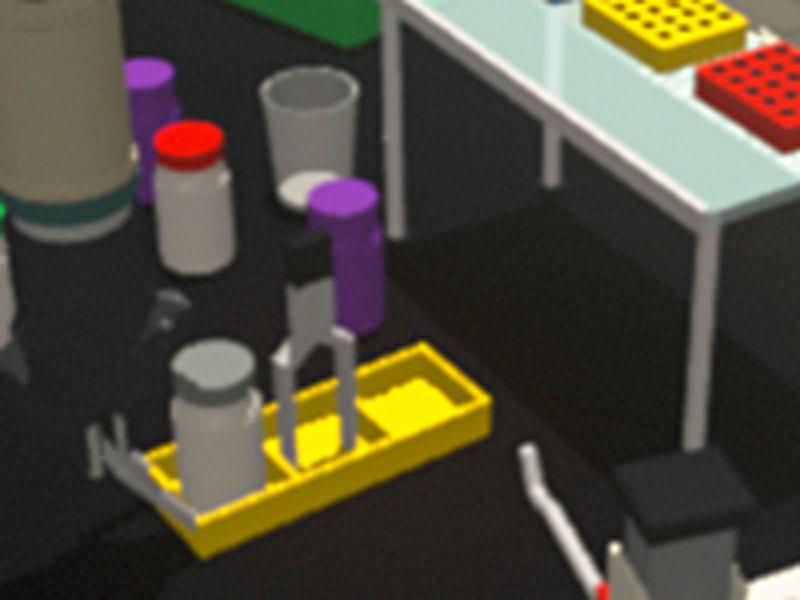

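The carrier is fully clear of the shelf and the white jar is still in place. Now I'll release and lift.

```bash
python3 -m jog '[{"x":0,"y":0,"z":0,"ax":0,"ay":0,"az":0,"grip":34},{"x":0,"y":0,"z":0,"ax":0,"ay":0,"az":0,"grip":34},{"x":0,"y":0,"z":0,"ax":0,"ay":0,"az":0,"grip":34},{"x":0,"y":-20,"z":0,"ax":0,"ay":0,"az":0,"grip":34},{"x":0,"y":-60,"z":0,"ax":0,"ay":0,"az":0,"grip":34}]';python3 -m jog '[{"x":0,"y":-50,"z":0,"ax":0,"ay":0,"az":0,"grip":34},{"x":0,"y":-100,"z":0,"ax":0,"ay":0,"az":0,"grip":85},{"x":0,"y":-105,"z":0,"ax":0,"ay":0,"az":0,"grip":85}]'; python3 -c "
from h import *
go([525,389,200],1.57);snap('top','t6',(150,170,350,320),4)"
```

```text
clock: 6.2
eef_pos: [411.3, 5.8, 109.4]
tool_rot: [-1.571, 0.005, 0.053]
force: [0.4, 0.7, 0.3]
width: 34.1
clock: 6.5
eef_pos: [416.4, 5.7, 220.1]
tool_rot: [-1.57, -0.01, 0.053]
force: [0.4, -0.0, -0.5]
width: 62.2
t 6.5 pos [416.4   5.7 220.1] rot [-1.57  -0.01   0.053] F [ 0.4 -0.  -0.5] w 62.2
shift [128.5  21.8 377. ] turn [ 0.007 -1.517  0.009] dist 399
```

View pics/t6.png

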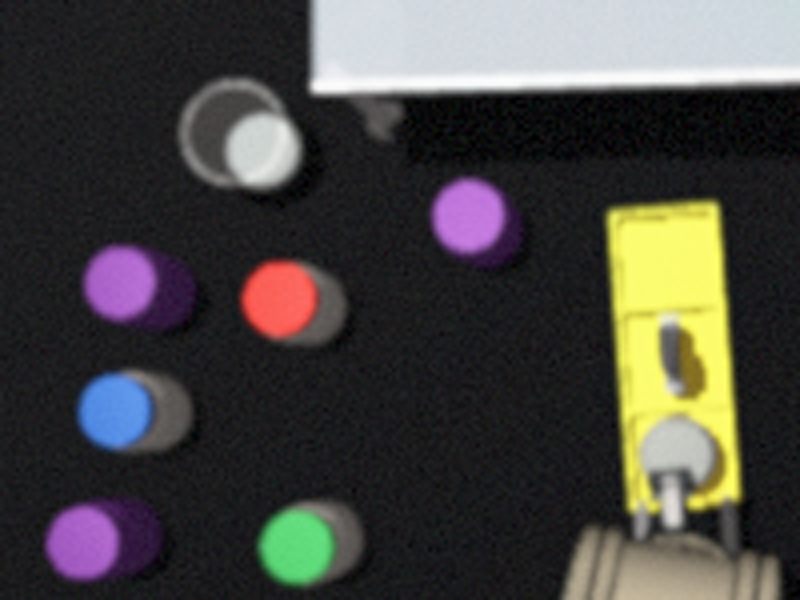

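```bash
python3 -c "
from h import *
go([525,389,160],1.18)"; python3 -m jog '[{"x":128,"y":0,"z":377,"ax":0,"ay":-1.127,"az":0,"grip":85},{"x":128,"y":0,"z":377,"ax":0,"ay":-1.127,"az":0,"grip":85},{"x":128,"y":0,"z":377,"ax":0,"ay":-1.127,"az":0,"grip":85},{"x":128,"y":20,"z":377,"ax":0,"ay":-1.127,"az":0,"grip":85},{"x":128,"y":40,"z":377,"ax":0,"ay":-1.127,"az":0,"grip":85}]'; python3 -c "
from h import *
go([525,389,160],1.18)"
```

```text
t 6.55 pos [415.3   6.2 218.4] rot [-1.57  -0.007  0.054] F [0.4 0.  0.5] w 69.2
shift [129.6  59.8 376.3] turn [ 0.003 -1.126  0.007] dist 403
clock: 7.05
eef_pos: [480.1, 247.7, 201.0]
tool_rot: [-1.57, 0.001, 0.809]
force: [0.2, -1.0, -0.5]
width: 84.9
t 7.05 pos [480.1 247.7 201. ] rot [-1.57e+00  1.00e-03  8.09e-01] F [ 0.2 -1.  -0.5] w 84.9
shift [133.2  41.   65. ] turn [-0.001 -0.371 -0.001] dist 154
```

```bash
python3 -m jog '[{"x":133,"y":40,"z":65,"ax":0,"ay":-0.371,"az":0,"grip":85},{"x":133,"y":40,"z":65,"ax":0,"ay":-0.371,"az":0,"grip":85},{"x":133,"y":40,"z":65,"ax":0,"ay":-0.371,"az":0,"grip":85},{"x":133,"y":40,"z":65,"ax":0,"ay":-0.371,"az":0,"grip":85},{"x":133,"y":40,"z":65,"ax":0,"ay":-0.371,"az":0,"grip":85}]'; python3 -c "
from h import *
go([525,389,30],1.18); snap('wrist','w7')"
```

```text
clock: 7.55
eef_pos: [524.4, 386.9, 159.1]
tool_rot: [-1.567, 0.004, 1.176]
force: [0.2, -0.7, 0.5]
width: 84.9
t 7.55 pos [524.4 386.9 159.1] rot [-1.567  0.004  1.176] F [ 0.2 -0.7  0.5] w 84.9
shift [  2.6 129.1  -0.2] turn [-0.003 -0.004 -0.004] dist 129
```

View pics/w7.png

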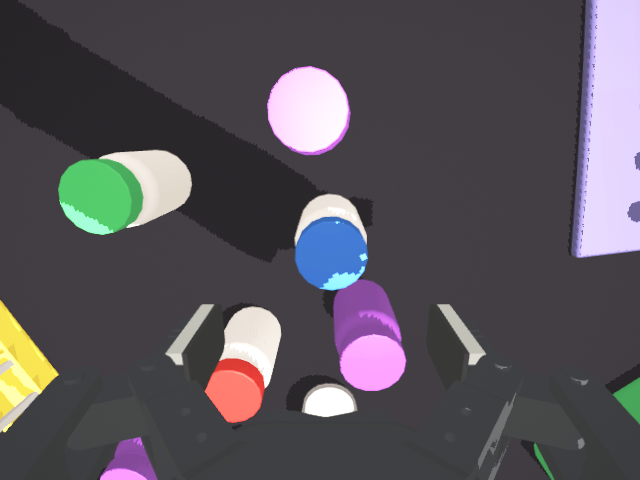

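The jar meant is the white one with the blue cap at wrist px (331,254). The neighbours of the same shape are purple at (309,110) and (372,360), green at (100,196) and red at (236,390). I'll confirm in a crop and measure.

```bash
python3 - <<'E'
from h import *
np.set_printoptions(precision=1,suppress=True)
d=load("w7"); print(atz(d,331,254,100)); crop("w7",(250,180,410,300),5,"w7c")
# tool centre
s=read_state(); 
for z in (40,60,100): print(z,proj(d,(*s["eef_pos"][:2],z)))
E
```

```text
[523.6 390.3 100. ]
40 [325.  234.9]
60 [324.9 241.7]
100 [324.6 258.9]
```

View pics/w7c.png

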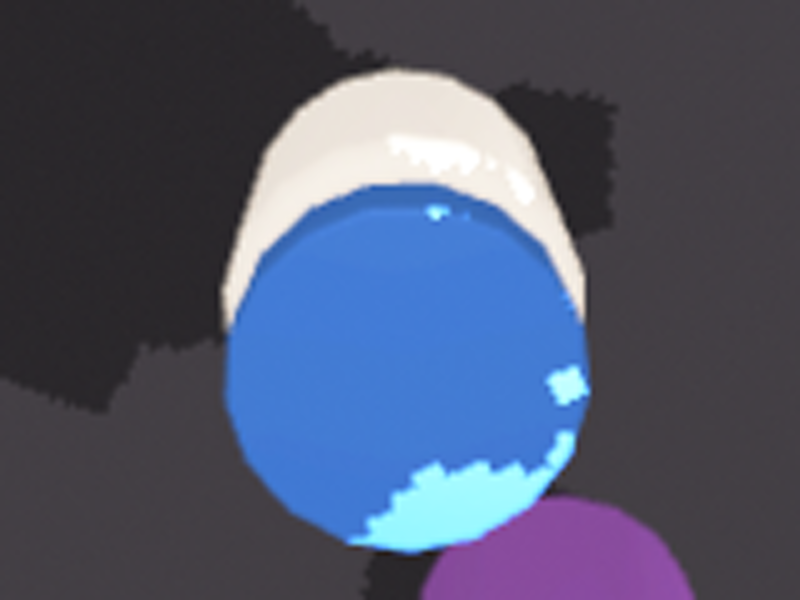

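```bash
python3 -m jog '[{"x":2.5,"y":30,"z":1.5,"ax":0,"ay":0,"az":0,"grip":85},{"x":2.5,"y":70,"z":1.5,"ax":0,"ay":0,"az":0,"grip":85},{"x":2.5,"y":110,"z":1.5,"ax":0,"ay":0,"az":0,"grip":85},{"x":2.5,"y":129,"z":1.5,"ax":0,"ay":0,"az":0,"grip":85},{"x":2.5,"y":129,"z":1.5,"ax":0,"ay":0,"az":0,"grip":85}]'; python3 -c "
from h import *
go([524,390,30],1.18); snap('wrist','w8');snap('side','s8',(160,170,280,260),6)"
```

```text
clock: 8.1
eef_pos: [523.6, 385.5, 30.4]
tool_rot: [-1.568, 0.007, 1.171]
force: [0.5, -0.1, 0.2]
width: 84.8
t 8.1 pos [523.6 385.5  30.4] rot [-1.568  0.007  1.171] F [ 0.5 -0.1  0.2] w 84.8
shift [4.3 0.4 1.4] turn [-0.003 -0.009 -0.007] dist 5
```

View pics/w8.png

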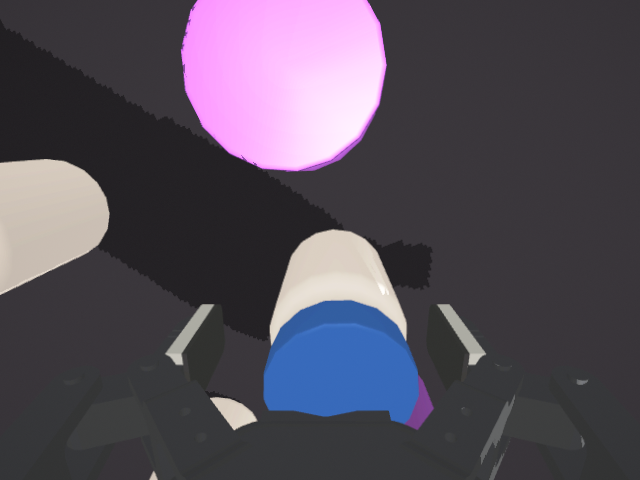

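View pics/s8.png

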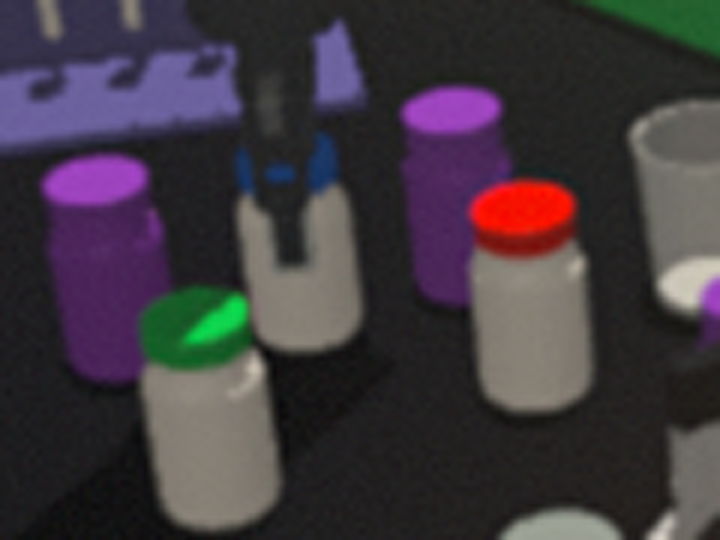

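```bash
python3 -m jog '[{"x":4,"y":4,"z":1,"ax":0,"ay":-0.005,"az":0,"grip":85},{"x":4,"y":4,"z":1,"ax":0,"ay":-0.005,"az":0,"grip":85}]'; python3 -c "
from h import *
go([524,390,26],1.18)"
python3 -m jog '[{"x":0,"y":0,"z":0,"ax":0,"ay":0,"az":0,"grip":45},{"x":0,"y":0,"z":0,"ax":0,"ay":0,"az":0,"grip":45},{"x":0,"y":0,"z":0,"ax":0,"ay":0,"az":0,"grip":45},{"x":0,"y":0,"z":0,"ax":0,"ay":0,"az":0,"grip":45},{"x":0,"y":0,"z":0,"ax":0,"ay":0,"az":0,"grip":45}]'; python3 -c "
from h import *
go([524,390,170],1.18)"
```

```text
clock: 8.4
eef_pos: [527.0, 394.7, 30.7]
tool_rot: [-1.572, -0.003, 1.179]
force: [0.0, -0.2, -0.1]
width: 84.9
t 8.4 pos [527.  394.7  30.7] rot [-1.572 -0.003  1.179] F [ 0.  -0.2 -0.1] w 84.9
shift [-5.5  4.7  1. ] turn [ 0.001 -0.001  0.003] dist 7
clock: 8.9
eef_pos: [526.5, 393.1, 30.4]
tool_rot: [-1.571, 0.0, 1.179]
force: [-1.4, -1.8, 5.7]
width: 52.0
t 8.9 pos [526.5 393.1  30.4] rot [-1.571  0.     1.179] F [-1.4 -1.8  5.7] w 52.0
shift [  -3.8 -139.6    1.1] turn [ 0.    -0.001 -0.   ] dist 140
```

```bash
python3 -m jog '[{"x":0,"y":-20,"z":0,"ax":0,"ay":0,"az":0,"grip":45},{"x":0,"y":-60,"z":0,"ax":0,"ay":0,"az":0,"grip":45},{"x":0,"y":-100,"z":0,"ax":0,"ay":0,"az":0,"grip":45},{"x":0,"y":-130,"z":0,"ax":0,"ay":0,"az":0,"grip":45},{"x":0,"y":-140,"z":0,"ax":0,"ay":0,"az":0,"grip":45}]'; python3 - <<'E'
from h import *
np.set_printoptions(precision=1,suppress=True)
t=load("t6")
c=[atz(t,150+u/4,170+v/4,28)[:2] for u,v in [(608,212),(718,203),(628,510),(740,500)]]
c=np.array(c); print(c,c.mean(0)); ax=c[:2].mean(0)-c[2:].mean(0); print(ax, np.arctan2(ax[1],ax[0]))
print("tab",atz(t,150+673/4,170+320/4,170),atz(t,150+665/4,170+320/4,170))
go([626,17,170],1.18)
E
```

```text
clock: 9.4
eef_pos: [528.0, 394.6, 172.9]
tool_rot: [-1.574, -0.005, 1.179]
force: [0.1, 0.5, -2.4]
width: 51.8
[[660.4  57.3]
 [665.1 -21.2]
 [449.1  46.9]
 [454.4 -32.1]] [557.2  12.7]
[211.   10.7] 0.050714120809138126
tab [574.6   9.2 170. ] [574.7  14.3 170. ]
t 9.4 pos [528.  394.6 172.9] rot [-1.6 -0.   1.2] F [ 0.1  0.5 -2.4] w 51.8
shift [-311.5    2.  -234.8] turn [ 0. -0.  0.] dist 390
```

```bash
python3 - <<'E'
from h import *
np.set_printoptions(precision=1,suppress=True)
s=load("s5");print(proj(s,(408,79,207)), proj(s,(412,6,107+30)),proj(s,(412,6,150)),proj(s,(412,6,200)))
snap('side','s9',(100,60,300,210),4)
d=load('s9');print(proj(d,(528-67,394+28,330)),proj(d,(528,394,200)),proj(d,(528,394,260)))
E
```

```text
[205.1 220.4] [222.7 260.4] [222.1 255.7] [219.8 237.1]
[169.6 119.5] [203.4 162.3] [200.7 142.4]
```

View pics/s9.png

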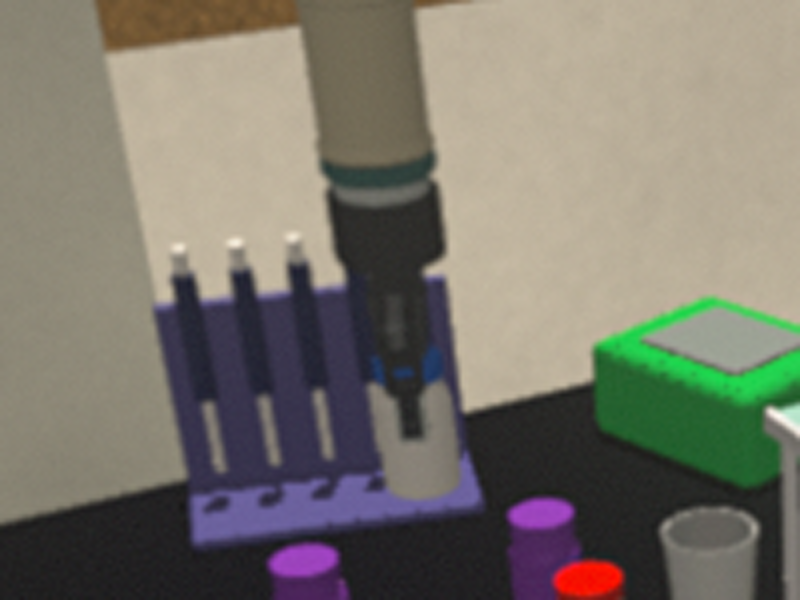

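```bash
python3 -m jog '[{"x":-20,"y":0,"z":-15,"ax":0,"ay":0,"az":0,"grip":45},{"x":-52,"y":0,"z":-39,"ax":0,"ay":-0.06,"az":0,"grip":45},{"x":-92,"y":0,"z":-69,"ax":0,"ay":-0.15,"az":0,"grip":45},{"x":-132,"y":0,"z":-99,"ax":0,"ay":-0.25,"az":0,"grip":45},{"x":-172,"y":0,"z":-129,"ax":0,"ay":-0.32,"az":0,"grip":45}]'; python3 -c "
from h import *
go([628,16.4,172],1.5)"
```

```text
clock: 9.95
eef_pos: [578.6, 183.1, 167.1]
tool_rot: [-1.567, 0.001, 1.503]
force: [1.4, 0.3, -1.9]
width: 52.2
t 9.95 pos [578.6 183.1 167.1] rot [-1.567e+00  1.000e-03  1.503e+00] F [ 1.4  0.3 -1.9] w 52.2
shift [-163.    -4.9  -60.5] turn [-0.003  0.003 -0.001] dist 174
```

```bash
python3 -m jog '[{"x":-30,"y":-5,"z":-25,"ax":0,"ay":0,"az":0,"grip":45},{"x":-70,"y":-10,"z":-50,"ax":0,"ay":0,"az":0,"grip":45},{"x":-115,"y":-10,"z":-60,"ax":0,"ay":0,"az":0,"grip":45},{"x":-150,"y":-10,"z":-60.5,"ax":0,"ay":0,"az":0,"grip":45},{"x":-163,"y":-10,"z":-60.5,"ax":0,"ay":0,"az":0,"grip":45}]';  python3 -m jog '[{"x":0,"y":0,"z":0,"ax":0,"ay":0,"az":0,"grip":45},{"x":0,"y":0,"z":0,"ax":0,"ay":0,"az":0,"grip":45}]';python3 -c "
from h import *
go([628,16.4,75],1.5)
snap('wrist','w10')"
```

```text
clock: 10.45
eef_pos: [626.8, 11.7, 176.9]
tool_rot: [-1.567, 0.004, 1.492]
force: [0.0, -0.7, -2.0]
width: 52.0
clock: 10.65
eef_pos: [627.8, 20.6, 178.2]
tool_rot: [-1.569, -0.002, 1.501]
force: [-1.0, 0.3, -2.5]
width: 52.2
t 10.65 pos [627.8  20.6 178.2] rot [-1.569 -0.002  1.501] F [-1.   0.3 -2.5] w 52.2
shift [ -4.4 103.2  -0.7] turn [-0.002  0.001  0.002] dist 103
```

View pics/w10.png

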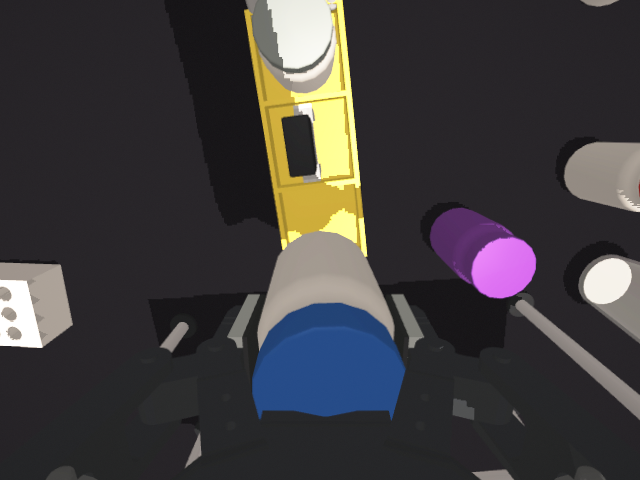

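```bash
python3 - <<'E'
from h import *
np.set_printoptions(precision=1,suppress=True)
d=load("w10")
print("tab",np.mean([atz(d,u,v,170) for u,v in [(284,119),(307,114),(317,175),(292,178)]],0))
a=atz(d,281,185,28);b=atz(d,358,181,28);print(a,b)
c=atz(d,265,104,28);e=atz(d,350,95,28);print(c,e,atz(d,283,246,28),atz(d,366,255,28))
go([628,16.4,75],1.5)
E
```

```text
tab [557.   13.5 170. ]
[589.8 -15.7  28. ] [591.1  51.3  28. ]
[522.9 -21.9  28. ] [521.  48.  28.] [645.1 -19.7  28. ] [659.2  55.7  28. ]
t 10.7 pos [628.   21.5 178.5] rot [-1.6 -0.   1.5] F [ 0.2  0.3 -2. ] w 52.1
shift [ -5.3 103.5  -0.5] turn [-0.  0.  0.] dist 104
```

```bash
python3 -m jog '[{"x":-4,"y":20,"z":0,"ax":0,"ay":0,"az":0,"grip":45},{"x":-4,"y":50,"z":0,"ax":0,"ay":0,"az":0,"grip":45},{"x":-4,"y":80,"z":0,"ax":0,"ay":0,"az":0,"grip":45},{"x":-4,"y":100,"z":0,"ax":0,"ay":0,"az":0,"grip":45},{"x":-4,"y":104,"z":0,"ax":0,"ay":0,"az":0,"grip":45}]';  python3 -m jog '[{"x":0,"y":0,"z":0,"ax":0,"ay":0,"az":0,"grip":45},{"x":0,"y":0,"z":0,"ax":0,"ay":0,"az":0,"grip":45}]';python3 -c "
from h import *
go([628,17,37],1.5)
snap('wrist','w11');snap('side','s11',(240,160,400,280),5)"
```

```text
clock: 11.2
eef_pos: [626.0, 17.5, 72.5]
tool_rot: [-1.565, -0.001, 1.503]
force: [-0.8, 0.4, -2.4]
width: 52.0
clock: 11.4
eef_pos: [629.3, 15.6, 76.5]
tool_rot: [-1.573, -0.001, 1.5]
force: [1.2, -0.8, -2.0]
width: 52.0
t 11.4 pos [629.3  15.6  76.5] rot [-1.573e+00 -1.000e-03  1.500e+00] F [ 1.2 -0.8 -2. ] w 52.0
shift [ 1.3 39.5  1.4] turn [0.002 0.    0.001] dist 40
```

View pics/w11.png

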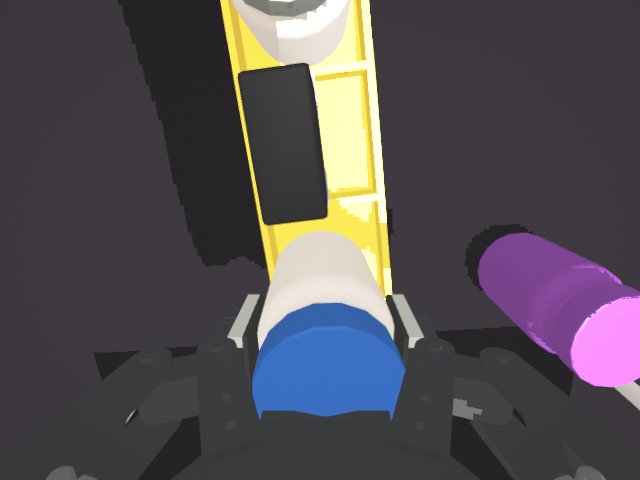

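View pics/s11.png

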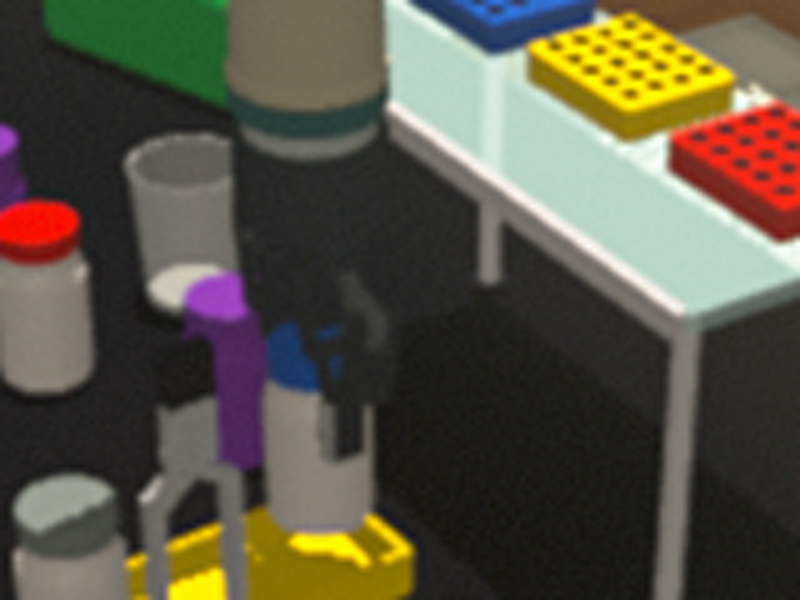

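```bash
python3 - <<'E'
from h import *
np.set_printoptions(precision=1,suppress=True)
d=load("w11")
for z in(44,46,48): print("jar front",atz(d,322,232,z))
print("pocket front wall", atz(d,265,211,28),atz(d,380,200,28))
go([628,17,37],1.5)
E
```

```text
jar front [605.4  14.8  44. ]
jar front [604.8  14.8  46. ]
jar front [604.3  14.9  48. ]
pocket front wall [594.3 -18.5  28. ] [592.6  49.9  28. ]
t 11.5 pos [629.3  14.9  76.8] rot [-1.6 -0.   1.5] F [-0.1  0.1 -1.5] w 52.0
shift [ 2.  39.8  1.6] turn [ 0. -0.  0.] dist 40
```

```bash
python3 -m jog '[{"x":2,"y":8,"z":3.5,"ax":0,"ay":0,"az":0,"grip":45},{"x":2,"y":18,"z":3.5,"ax":0,"ay":0,"az":0,"grip":45},{"x":2,"y":27,"z":3.5,"ax":0,"ay":0,"az":0,"grip":45},{"x":2,"y":34,"z":3.5,"ax":0,"ay":0,"az":0,"grip":45},{"x":2,"y":37,"z":3.5,"ax":0,"ay":0,"az":0,"grip":45}]';  python3 -m jog '[{"x":0,"y":0,"z":0,"ax":0,"ay":0,"az":0,"grip":45},{"x":0,"y":0,"z":0,"ax":0,"ay":0,"az":0,"grip":45}]';python3 -c "
from h import *
go([628,17,37],1.5)
snap('wrist','w12');snap('side','s12',(240,160,400,280),5)"
```

```text
clock: 12.0
eef_pos: [624.1, 16.4, 37.0]
tool_rot: [-1.569, 0.0, 1.499]
force: [-0.6, -0.4, -0.9]
width: 52.2
clock: 12.2
eef_pos: [625.1, 16.5, 38.4]
tool_rot: [-1.571, -0.0, 1.499]
force: [0.5, 0.0, -1.7]
width: 51.8
t 12.2 pos [625.1  16.5  38.4] rot [-1.571 -0.     1.499] F [ 0.5  0.  -1.7] w 51.8
shift [ 0.7  1.4 -2.9] turn [ 0.    -0.001  0.   ] dist 3
```

View pics/w12.png

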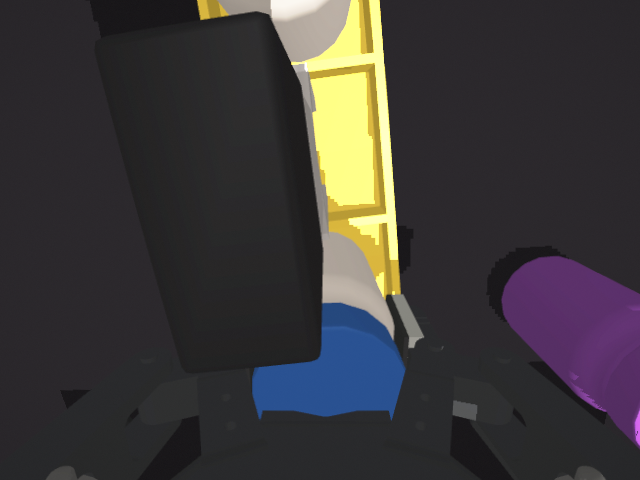

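View pics/s12.png

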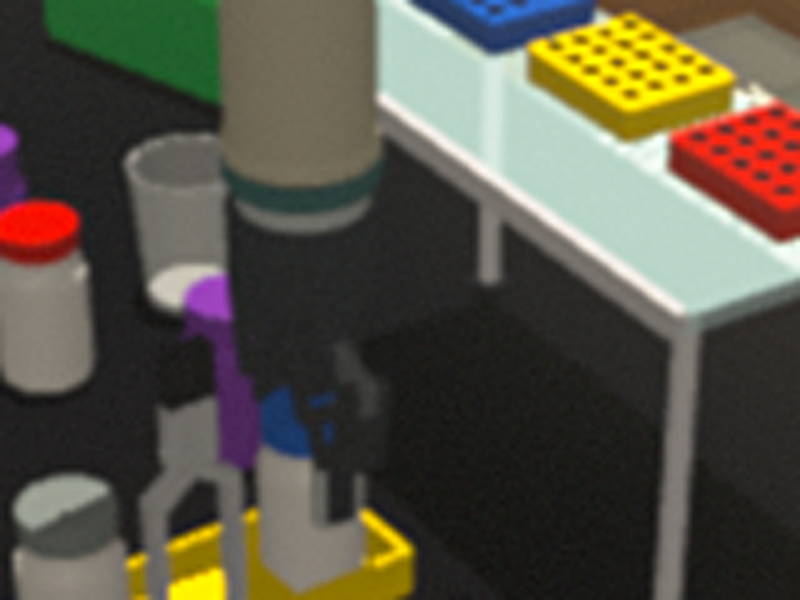

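```bash
python3 -m jog '[{"x":0,"y":1,"z":0,"ax":0,"ay":0,"az":0,"grip":45},{"x":0,"y":2,"z":0,"ax":0,"ay":0,"az":0,"grip":45},{"x":0,"y":2,"z":0,"ax":0,"ay":0,"az":0,"grip":45}]'
```

```text
clock: 12.6
eef_pos: [625.1, 16.6, 36.5]
tool_rot: [-1.571, -0.0, 1.499]
force: [-0.5, -0.3, -1.3]
width: 52.2
```

```bash
python3 -m jog '[{"x":0,"y":1,"z":0,"ax":0,"ay":0,"az":0,"grip":45},{"x":0,"y":1.5,"z":0,"ax":0,"ay":0,"az":0,"grip":45},{"x":0,"y":1.5,"z":0,"ax":0,"ay":0,"az":0,"grip":45}]'
```

```text
clock: 12.9
eef_pos: [625.5, 16.5, 36.4]
tool_rot: [-1.572, -0.0, 1.499]
force: [-1.6, 0.3, 8.2]
width: 52.1
```

```bash
python3 -m jog '[{"x":0,"y":-0.5,"z":0,"ax":0,"ay":0,"az":0,"grip":70},{"x":0,"y":-0.5,"z":0,"ax":0,"ay":0,"az":0,"grip":70},{"x":0,"y":-0.5,"z":0,"ax":0,"ay":0,"az":0,"grip":70},{"x":0,"y":-15,"z":0,"ax":0,"ay":0,"az":0,"grip":70},{"x":0,"y":-45,"z":0,"ax":0,"ay":0,"az":0,"grip":70}]'; python3 -m jog '[{"x":0,"y":-40,"z":0,"ax":0,"ay":0,"az":0,"grip":70},{"x":0,"y":-80,"z":0,"ax":0,"ay":0,"az":0,"grip":70},{"x":0,"y":-115,"z":0,"ax":0,"ay":0,"az":0,"grip":70},{"x":0,"y":-125,"z":0,"ax":0,"ay":0,"az":0,"grip":40},{"x":0,"y":-125,"z":0,"ax":0,"ay":0,"az":0,"grip":40}]';python3 -c "
from h import *
go([557,13.2,200],1.62)
snap('wrist','w13');snap('side','s13',(200,150,400,300),4)"
```

```text
clock: 13.4
eef_pos: [622.9, 16.5, 78.7]
tool_rot: [-1.566, 0.001, 1.499]
force: [0.7, 0.4, 0.9]
width: 70.3
clock: 13.9
eef_pos: [626.1, 16.6, 207.4]
tool_rot: [-1.575, -0.001, 1.499]
force: [-0.5, 0.7, -1.5]
width: 42.1
t 13.9 pos [626.1  16.6 207.4] rot [-1.575e+00 -1.000e-03  1.499e+00] F [-0.5  0.7 -1.5] w 42.1
shift [-8.4  7.1 68.7] turn [ 0.004 -0.121  0.   ] dist 70
```

View pics/w13.png

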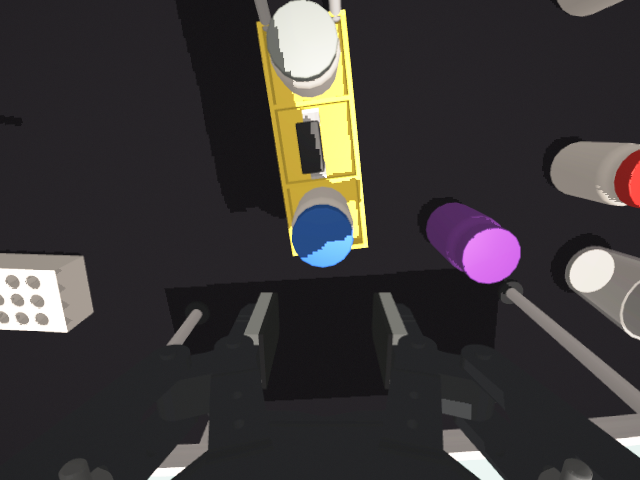

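View pics/s13.png

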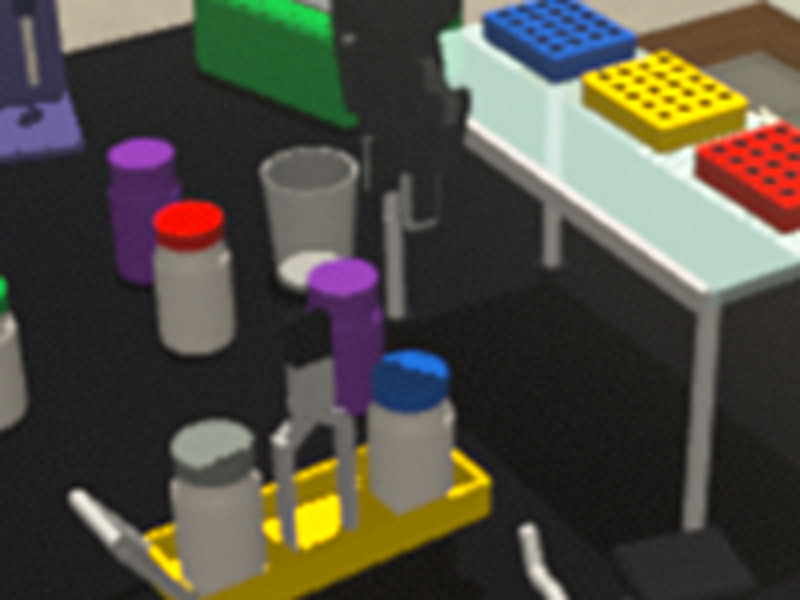

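```bash
python3 - <<'E'
from h import *
np.set_printoptions(precision=1,suppress=True)
d=load("w13")
crop("w13",(250,80,380,260),3.3,"w13c")
print("tab",np.mean([atz(d,u,v,170) for u,v in [(296,125),(317,121),(324,170),(304,174)]],0))
go([557,13.2,200],1.62)
E
```

```text
tab [556.8  13.  170. ]
t 14.0 pos [624.   16.6 204.1] rot [-1.6  0.   1.5] F [-1.2 -0.3 -0.4] w 40.0
shift [-8.2  4.2 66.6] turn [-0.  -0.1 -0. ] dist 67
```

View pics/w13c.png

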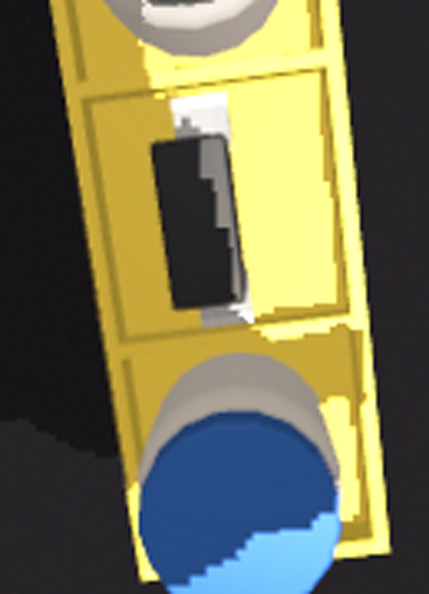

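```bash
python3 -m jog '[{"x":-8,"y":0,"z":30,"ax":0,"ay":-0.06,"az":0,"grip":40},{"x":-8,"y":2,"z":55,"ax":0,"ay":-0.121,"az":0,"grip":40},{"x":-8,"y":4,"z":66,"ax":0,"ay":-0.121,"az":0,"grip":40},{"x":-8,"y":4,"z":66,"ax":0,"ay":-0.121,"az":0,"grip":40},{"x":-8,"y":4,"z":66,"ax":0,"ay":-0.121,"az":0,"grip":40}]';python3 -c "
from h import *
go([557,13.2,124],1.62)
snap('wrist','w14')"
```

```text
clock: 14.5
eef_pos: [558.4, 13.3, 199.9]
tool_rot: [-1.569, 0.0, 1.62]
force: [0.9, 0.0, 0.6]
width: 40.1
t 14.5 pos [558.4  13.3 199.9] rot [-1.569  0.     1.62 ] F [0.9 0.  0.6] w 40.1
shift [-0.  75.9  1.3] turn [-0.001 -0.    -0.   ] dist 76
```

View pics/w14.png

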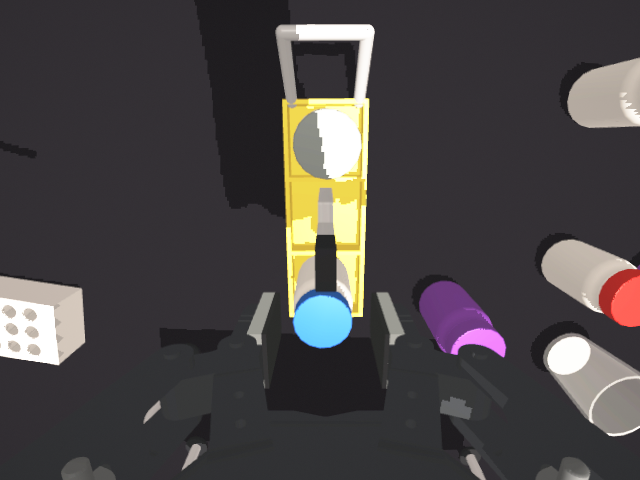

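```bash
python3 - <<'E'
from h import *
np.set_printoptions(precision=1,suppress=True)
d=load("w14")
print([proj(d,p) for p in [(557-13,13,170),(557+13,13,170),(557,13,152)]])
print(atz(d,326,236,170),atz(d,326,290,170))
E
```

```text
[array([327.1, 249.8]), array([324.8, 292.5]), array([325.9, 261. ])]
[536.1  12.  170. ] [568.4  13.6 170. ]
```

```bash
python3 -m jog '[{"x":0,"y":15,"z":1,"ax":0,"ay":0,"az":0,"grip":40},{"x":0,"y":40,"z":1,"ax":0,"ay":0,"az":0,"grip":40},{"x":0,"y":62,"z":1,"ax":0,"ay":0,"az":0,"grip":40},{"x":0,"y":73,"z":1,"ax":0,"ay":0,"az":0,"grip":40},{"x":0,"y":76,"z":1,"ax":0,"ay":0,"az":0,"grip":40}]';python3 -c "
from h import *
go([557,13.2,124],1.62)
snap('wrist','w15');snap('side','s15',(220,150,380,270),5)"
```

```text
clock: 15.05
eef_pos: [557.2, 13.3, 123.4]
tool_rot: [-1.569, 0.0, 1.62]
force: [0.2, 0.2, 0.2]
width: 40.2
t 15.05 pos [557.2  13.3 123.4] rot [-1.569  0.     1.62 ] F [0.2 0.2 0.2] w 40.2
shift [-0.1 -0.6  0.2] turn [-0.002 -0.    -0.   ] dist 1
```

View pics/w15.png

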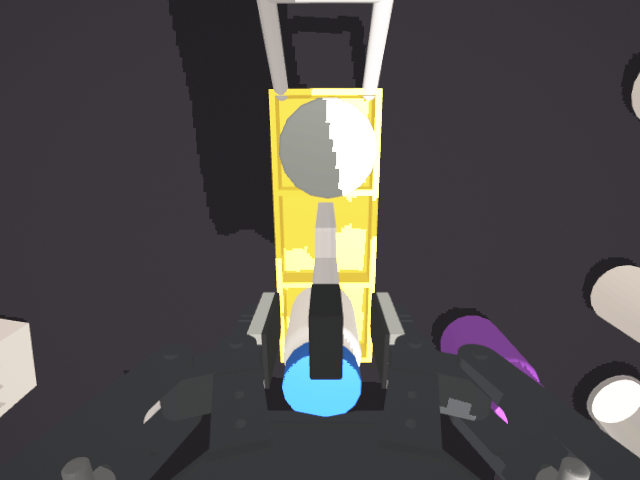

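View pics/s15.png

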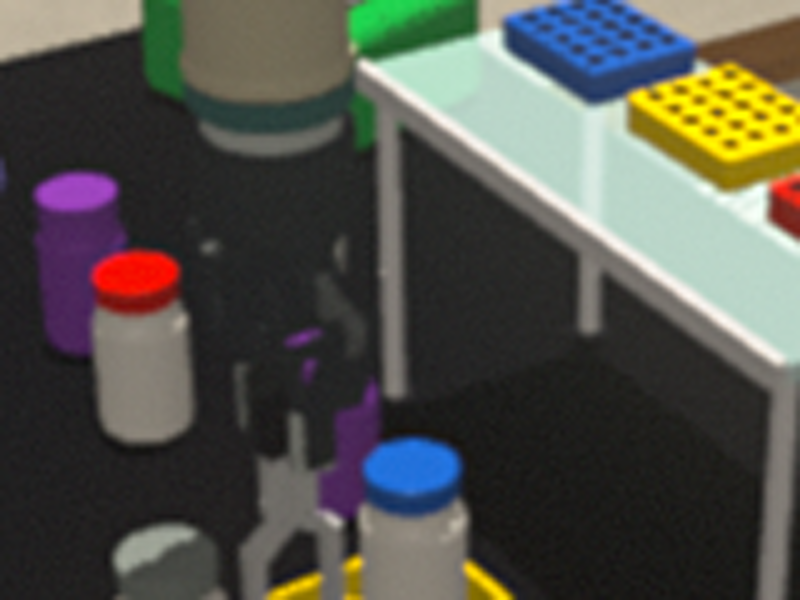

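```bash
python3 -m jog '[{"x":0,"y":0,"z":0,"ax":0,"ay":0,"az":0,"grip":0},{"x":0,"y":0,"z":0,"ax":0,"ay":0,"az":0,"grip":0},{"x":0,"y":0,"z":0,"ax":0,"ay":0,"az":0,"grip":0},{"x":0,"y":0,"z":0,"ax":0,"ay":0,"az":0,"grip":0},{"x":0,"y":0,"z":0,"ax":0,"ay":0,"az":0,"grip":0}]'; python3 -m jog '[{"x":0,"y":-3,"z":0,"ax":0,"ay":0,"az":0,"grip":0},{"x":0,"y":-8,"z":0,"ax":0,"ay":0,"az":0,"grip":0},{"x":0,"y":-15,"z":0,"ax":0,"ay":0,"az":0,"grip":0},{"x":0,"y":-20,"z":0,"ax":0,"ay":0,"az":0,"grip":0},{"x":0,"y":-20,"z":0,"ax":0,"ay":0,"az":0,"grip":0}]';python3 -c "
from h import *
go([557,13.2,244],1.62)
snap('side','s16',(220,150,380,300),4)"
```

```text
clock: 15.65
eef_pos: [558.3, 13.5, 125.9]
tool_rot: [-1.573, -0.0, 1.62]
force: [-0.6, 0.2, 6.1]
width: 11.0
clock: 16.15
eef_pos: [558.0, 13.3, 145.6]
tool_rot: [-1.572, -0.0, 1.62]
force: [-0.3, 0.0, -6.9]
width: 10.8
t 16.15 pos [558.   13.3 145.6] rot [-1.572 -0.     1.62 ] F [-0.3  0.  -6.9] w 10.8
shift [ -0.  -98.4   0.9] turn [ 0.001 -0.     0.   ] dist 98
```

View pics/s16.png

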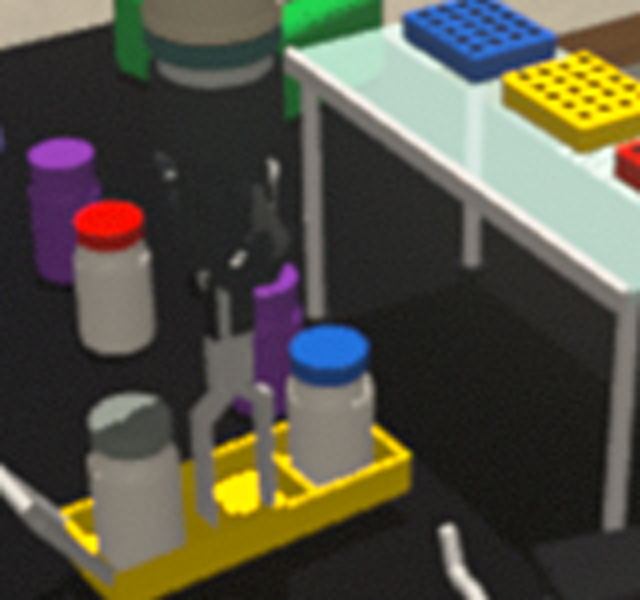

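```bash
python3 -m jog '[{"x":0,"y":-10,"z":0,"ax":0,"ay":0,"az":0,"grip":0},{"x":0,"y":-25,"z":0,"ax":0,"ay":0,"az":0,"grip":0},{"x":-3,"y":-45,"z":0,"ax":0,"ay":0,"az":0,"grip":0},{"x":-9,"y":-65,"z":0,"ax":0,"ay":0,"az":0,"grip":0},{"x":-19,"y":-83,"z":0,"ax":0,"ay":-0.02,"az":0,"grip":0}]'; python3 -c "
from h import *
go([548,-185,256],1.82)"
```

```text
clock: 16.7
eef_pos: [558.3, -4.9, 229.2]
tool_rot: [-1.571, -0.001, 1.642]
force: [0.4, -0.8, -7.9]
width: 10.7
t 16.7 pos [558.3  -4.9 229.2] rot [-1.571e+00 -1.000e-03  1.642e+00] F [ 0.4 -0.8 -7.9] w 10.7
shift [-178.9  -26.9   23. ] turn [ 0.    -0.178  0.001] dist 182
```

```bash
python3 -m jog '[{"x":-14,"y":-13,"z":2,"ax":0,"ay":-0.02,"az":0,"grip":0},{"x":-30,"y":-22,"z":4,"ax":0,"ay":-0.04,"az":0,"grip":0},{"x":-48,"y":-27,"z":6,"ax":0,"ay":-0.06,"az":0,"grip":0},{"x":-66,"y":-27,"z":8,"ax":0,"ay":-0.08,"az":0,"grip":0},{"x":-84,"y":-27,"z":11,"ax":0,"ay":-0.1,"az":0,"grip":0}]'; python3 -m jog '[{"x":-18,"y":0,"z":2,"ax":0,"ay":-0.02,"az":0,"grip":0},{"x":-36,"y":0,"z":4,"ax":0,"ay":-0.04,"az":0,"grip":0},{"x":-52,"y":0,"z":6,"ax":0,"ay":-0.06,"az":0,"grip":0},{"x":-66,"y":0,"z":7,"ax":0,"ay":-0.075,"az":0,"grip":0},{"x":-74,"y":0,"z":8,"ax":0,"ay":-0.078,"az":0,"grip":0}]'; python3 -c "
from h import *
go([548,-185,256],1.82)"
```

```text
clock: 17.2
eef_pos: [553.0, -90.9, 255.4]
tool_rot: [-1.571, 0.0, 1.741]
force: [0.3, -0.5, -6.0]
width: 11.0
clock: 17.7
eef_pos: [557.3, -166.3, 255.1]
tool_rot: [-1.57, 0.001, 1.816]
force: [0.3, -0.1, -6.7]
width: 10.8
t 17.7 pos [ 557.3 -166.3  255.1] rot [-1.570e+00  1.000e-03  1.816e+00] F [ 0.3 -0.1 -6.7] w 10.8
shift [-15.9  -0.9  13.6] turn [-0.001 -0.004 -0.001] dist 21
```

```bash
python3 -m jog '[{"x":-5,"y":-1,"z":4,"ax":0,"ay":0,"az":0,"grip":0},{"x":-11,"y":-1,"z":9,"ax":0,"ay":0,"az":0,"grip":0},{"x":-16,"y":-1,"z":13,"ax":0,"ay":0,"az":0,"grip":0},{"x":-16,"y":-1,"z":13,"ax":0,"ay":0,"az":0,"grip":0},{"x":-16,"y":-1,"z":13,"ax":0,"ay":0,"az":0,"grip":0}]'; python3 -c "
from h import *
go([548,-185,256],1.82);snap('wrist','w17');snap('side','s17',(250,170,450,320),4);snap('top','t17',(300,160,500,310),4)"
```

```text
clock: 18.2
eef_pos: [549.1, -182.9, 255.9]
tool_rot: [-1.571, -0.0, 1.818]
force: [0.4, 0.3, -6.4]
width: 11.1
t 18.2 pos [ 549.1 -182.9  255.9] rot [-1.571 -0.     1.818] F [ 0.4  0.3 -6.4] w 11.1
shift [-1.8 -0.1  1.6] turn [ 0.    -0.002  0.   ] dist 2
```

View pics/w17.png

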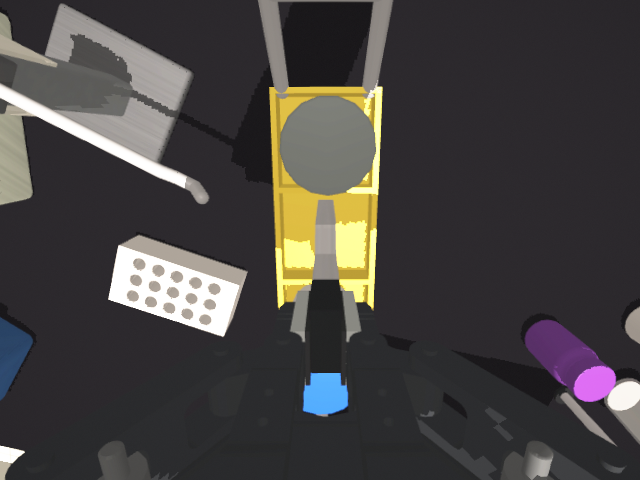

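View pics/s17.png

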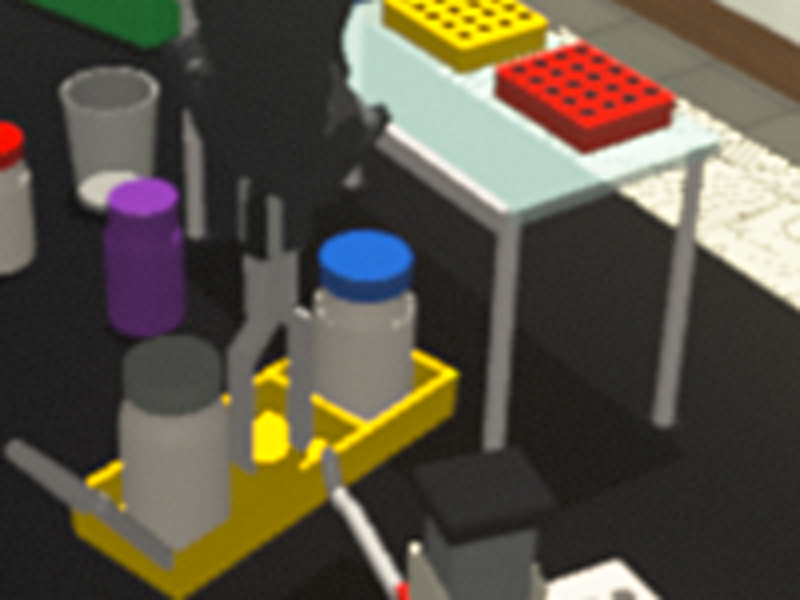

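View pics/t17.png

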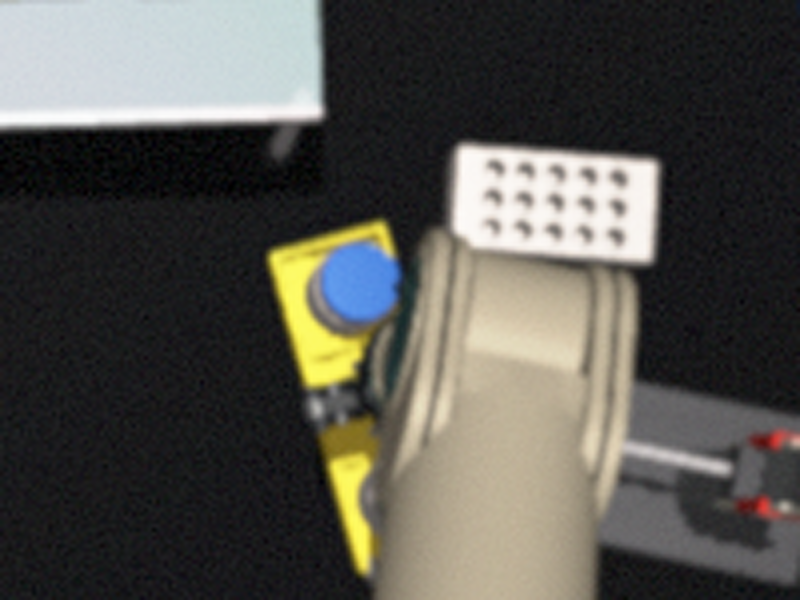

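```bash
python3 - <<'E'
from h import *
np.set_printoptions(precision=2,suppress=True)
print(read_state()["qpos"])
E
```

```text
[ 0.31  0.48 -0.05  1.67  0.03  0.99  2.06]
```

View pics/s17_raw.png

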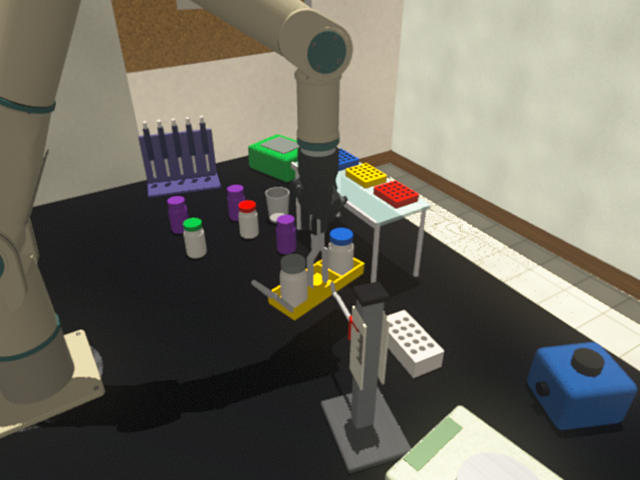

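View pics/t17_raw.png

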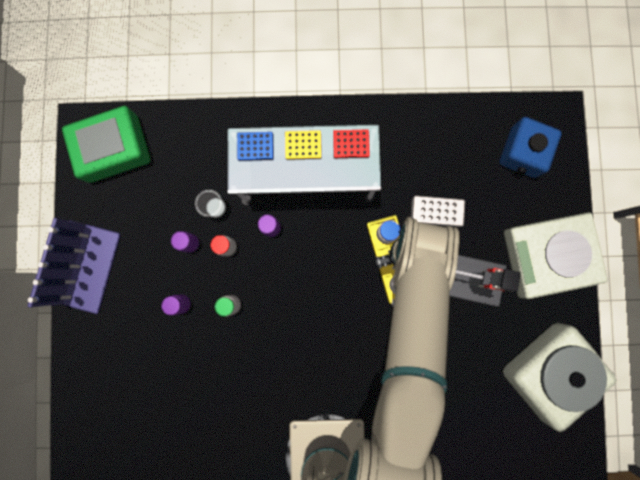

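```bash
python3 - <<'E'
from h import *
np.set_printoptions(precision=1,suppress=True)
w=load("w17");t=load("top0");s=load("side0")
crop("w17",(0,60,240,220),3.3,"w17c")
print("tip",atz(w,202,197,205), atz(t,428.5,265,205))
for u,v in [(187,182),(150,166),(100,141),(50,117),(10,96)]: print(atz(w,u,v,194))
for u,v in [(434,266.3),(450,270),(466,273.8),(480,277.2)]: print("t",atz(t,u,v,194))
E
```

```text
tip [ 527.6 -264.6  205. ] [ 529.3 -264.9  205. ]
[ 523.2 -278.5  194. ]
[ 519.  -302.3  194. ]
[ 511.3 -334.2  194. ]
[ 504.3 -365.7  194. ]
[ 497.7 -390.9  194. ]
t [ 525.9 -280.7  194. ]
t [ 515.7 -320.6  194. ]
t [ 505.3 -360.6  194. ]
t [ 495.9 -395.6  194. ]
```

View pics/w17c.png

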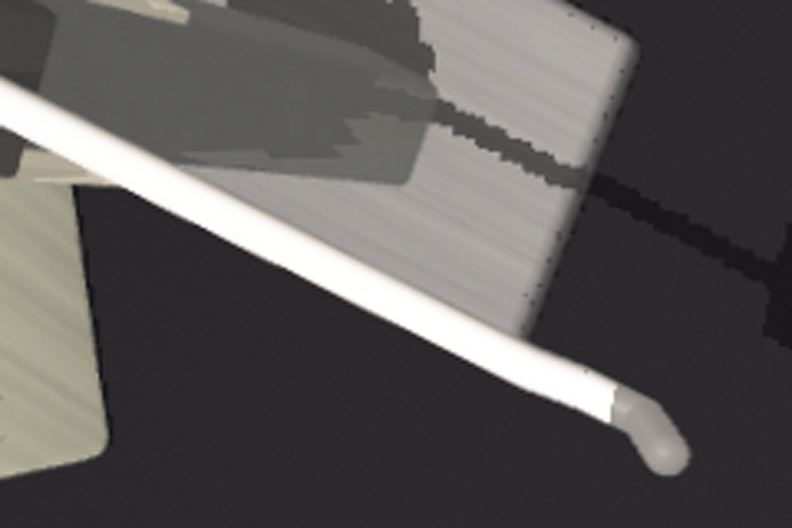

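I mis-signed the hook's direction. It runs along (0.245, 0.97), so the tool yaw has to be 1.325. I'll turn the carrier back by 0.49 rad here, which is clear of the hook.

```bash
python3 -m jog '[{"x":0,"y":0,"z":0,"ax":0,"ay":0.02,"az":0,"grip":0},{"x":0,"y":0,"z":0,"ax":0,"ay":0.07,"az":0,"grip":0},{"x":0,"y":0,"z":0,"ax":0,"ay":0.13,"az":0,"grip":0},{"x":0,"y":0,"z":0,"ax":0,"ay":0.19,"az":0,"grip":0},{"x":0,"y":0,"z":0,"ax":0,"ay":0.25,"az":0,"grip":0}]'; python3 -m jog '[{"x":0,"y":0,"z":0,"ax":0,"ay":0.06,"az":0,"grip":0},{"x":0,"y":0,"z":0,"ax":0,"ay":0.12,"az":0,"grip":0},{"x":0,"y":0,"z":0,"ax":0,"ay":0.18,"az":0,"grip":0},{"x":0,"y":0,"z":0,"ax":0,"ay":0.22,"az":0,"grip":0},{"x":0,"y":0,"z":0,"ax":0,"ay":0.242,"az":0,"grip":0}]';python3 -m jog '[{"x":0,"y":0,"z":0,"ax":0,"ay":0,"az":0,"grip":0},{"x":0,"y":0,"z":0,"ax":0,"ay":0,"az":0,"grip":0}]'; python3 -c "
from h import *
go([550.5,-183,256],1.325);snap('wrist','w18');snap('side','s18',(250,170,450,320),4)"
```

```text
clock: 18.85
eef_pos: [549.2, -182.9, 255.8]
tool_rot: [-1.571, -0.0, 1.565]
force: [-0.1, -0.0, -7.4]
width: 11.3
clock: 19.35
eef_pos: [549.2, -182.8, 255.8]
tool_rot: [-1.571, -0.0, 1.325]
force: [-0.6, 0.4, -7.5]
width: 11.3
clock: 19.55
eef_pos: [549.2, -183.1, 255.8]
tool_rot: [-1.571, -0.0, 1.327]
force: [0.1, -0.3, -6.9]
width: 11.1
t 19.55 pos [ 549.2 -183.1  255.8] rot [-1.571 -0.     1.327] F [ 0.1 -0.3 -6.9] w 11.1
shift [ 0.4 -0.2 -1.3] turn [-0.     0.002  0.   ] dist 1
```

View pics/w18.png

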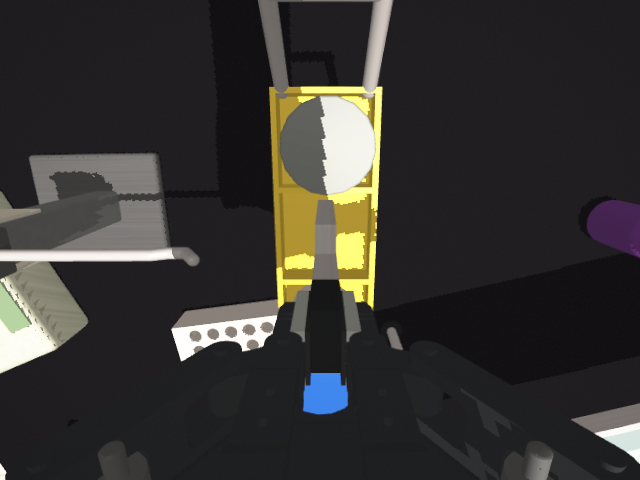

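View pics/s18.png

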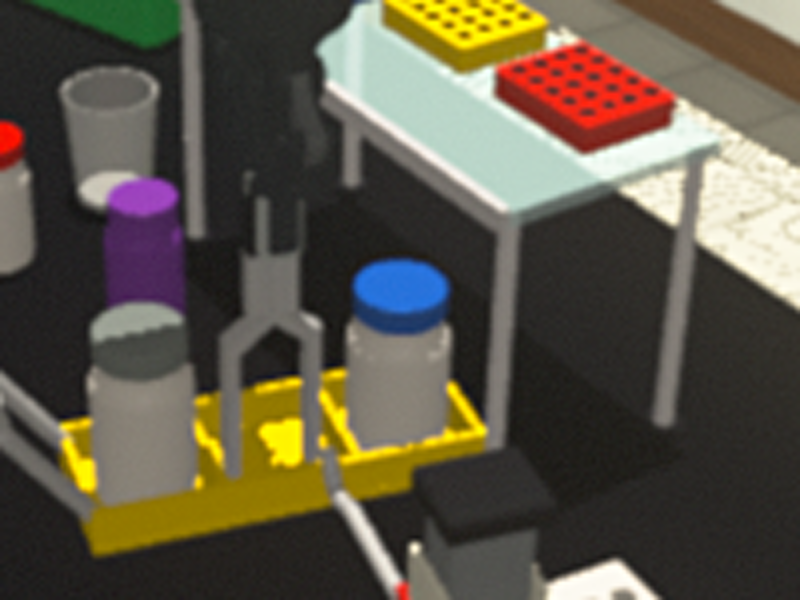

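```bash
python3 - <<'E'
from h import *
np.set_printoptions(precision=2,suppress=True)
w=load("w18"); s=read_state()
R=Ro.from_euler("xyz",s["tool_rot"])
def tool(p): return R.inv().apply(p-s["eef_pos"])
for u,v,z in [(20,255.5,194),(100,255.5,194),(165,255,193),(194,260.5,205)]:
    p=atz(w,u,v,z); print(p,"tool",tool(p))
t=load("top0")
for u,v,z in [(428.5,265,205),(450,270,194),(466,273.8,194),(480,277.2,194)]:
    p=atz(t,u,v,z); print('t',p,"tool",tool(p))
# carrier base centre from wrist: mid wall/edge points at z=underside+28
for a,b in [((281,190),(374,188)),]:
    for z in (158,):
        print(tool(atz(w,*a,z)),tool(atz(w,*b,z)))
print(tool(atz(w,276,88,158)),tool(atz(w,381,88,158)))
E
```

```text
[ 499.2 -384.5  194. ] tool [-207.45   61.81   -0.29]
[ 512.75 -329.66  194.  ] tool [-150.97   61.82   -0.17]
[ 523.27 -287.1   193.  ] tool [-107.12   62.82   -0.08]
[ 528.66 -263.85  205.  ] tool [-83.25  50.82   0.32]
t [ 529.27 -264.91  205.  ] tool [-84.13  50.82  -0.53]
t [ 515.72 -320.64  194.  ] tool [-141.49   61.82   -0.87]
t [ 505.26 -360.57  194.  ] tool [-182.77   61.81   -0.38]
t [ 495.91 -395.55  194.  ] tool [-218.97   61.81    0.23]
[-32.67  97.83  37.9 ] [34.67 97.84 39.37]
[-33.75  97.84 106.64] [ 36.9   97.84 106.67]
```

```bash
python3 -m jog '[{"x":-4,"y":0,"z":-0.5,"ax":0,"ay":0.002,"az":0,"grip":0},{"x":-12,"y":0,"z":-1,"ax":0,"ay":0.002,"az":0,"grip":0},{"x":-24,"y":0,"z":-1.2,"ax":0,"ay":0.002,"az":0,"grip":0},{"x":-36,"y":0,"z":-1.2,"ax":0,"ay":0.002,"az":0,"grip":0},{"x":-48,"y":0,"z":-1.2,"ax":0,"ay":0.002,"az":0,"grip":0}]'; python3 -m jog '[{"x":-8,"y":0,"z":0,"ax":0,"ay":0,"az":0,"grip":0},{"x":-12,"y":0,"z":0,"ax":0,"ay":0,"az":0,"grip":0},{"x":-13,"y":0,"z":0,"ax":0,"ay":0,"az":0,"grip":0},{"x":-13,"y":0,"z":0,"ax":0,"ay":0,"az":0,"grip":0}]'; python3 -c "
from h import *
go([523.5+1.4,-284,256],1.325);snap('wrist','w19');snap('side','s19',(270,190,430,310),5)"
```

```text
clock: 20.15
eef_pos: [538.0, -232.0, 255.8]
tool_rot: [-1.571, 0.001, 1.323]
force: [-0.3, -0.0, -8.0]
width: 11.2
clock: 20.55
eef_pos: [535.6, -242.3, 255.8]
tool_rot: [-1.571, -0.001, 1.324]
force: [0.4, -0.4, -6.8]
width: 11.2
t 20.55 pos [ 535.6 -242.3  255.8] rot [-1.571e+00 -1.000e-03  1.324e+00] F [ 0.4 -0.4 -6.8] w 11.2
shift [-43.1  -0.2   0.2] turn [-0.    -0.001  0.001] dist 43
```

View pics/w19.png

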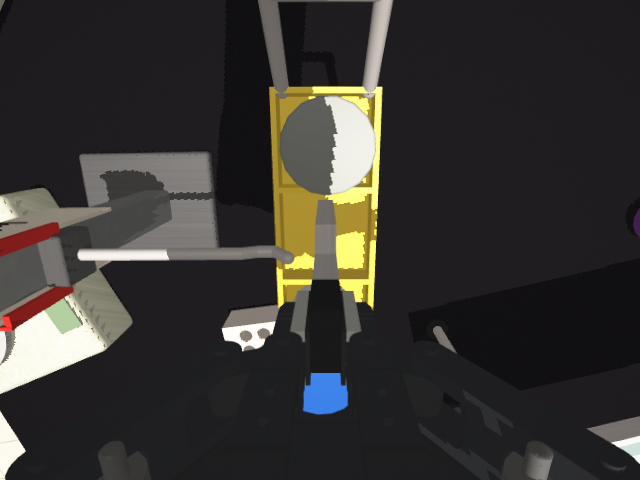

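View pics/s19.png

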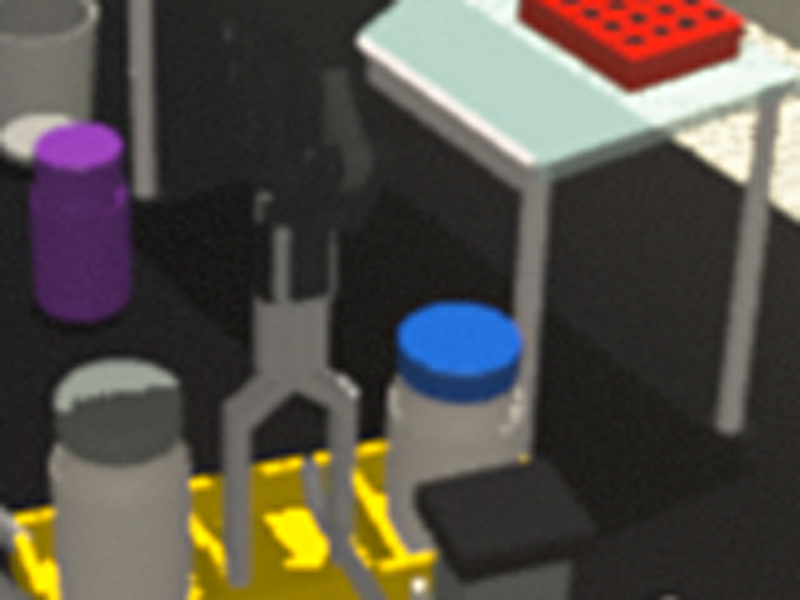

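```bash
python3 -m jog '[{"x":-4,"y":0,"z":0,"ax":0,"ay":0,"az":0,"grip":0},{"x":-11,"y":0,"z":0,"ax":0,"ay":0,"az":0,"grip":0},{"x":-19,"y":0,"z":0,"ax":0,"ay":0,"az":0,"grip":0},{"x":-28,"y":0,"z":0,"ax":0,"ay":0,"az":0,"grip":0},{"x":-35,"y":0,"z":0,"ax":0,"ay":0,"az":0,"grip":0}]'; python3 -m jog '[{"x":-4,"y":0,"z":0,"ax":0,"ay":0,"az":0,"grip":0},{"x":-7,"y":0,"z":0,"ax":0,"ay":0,"az":0,"grip":0},{"x":-8,"y":0,"z":0,"ax":0,"ay":0,"az":0,"grip":0},{"x":-8,"y":0,"z":0,"ax":0,"ay":0,"az":0,"grip":0}]'; python3 -c "
from h import *
go([523.5+1.4,-284,256],1.325);snap('wrist','w20');snap('side','s20',(290,210,430,315),5.7);snap('top','t20',(350,200,550,350),4)
s=read_state(); R=Ro.from_euler('xyz',s['tool_rot'])
w=load('w18');print(R.inv().apply(atz(w,194,260.5,205)-s['eef_pos']))"
```

```text
clock: 21.15
eef_pos: [526.3, -278.3, 255.9]
tool_rot: [-1.571, 0.001, 1.323]
force: [0.2, 0.3, -7.3]
width: 11.0
clock: 21.55
eef_pos: [525.0, -284.3, 255.8]
tool_rot: [-1.571, -0.0, 1.324]
force: [-0.5, -0.4, -8.0]
width: 11.0
t 21.55 pos [ 525.  -284.3  255.8] rot [-1.571 -0.     1.324] F [-0.5 -0.4 -8. ] w 11.0
shift [ 0.2 -0.2  0.1] turn [-0.    -0.001  0.   ] dist 0
[20.23981345 50.83067317  1.47061775]
```

View pics/w20.png

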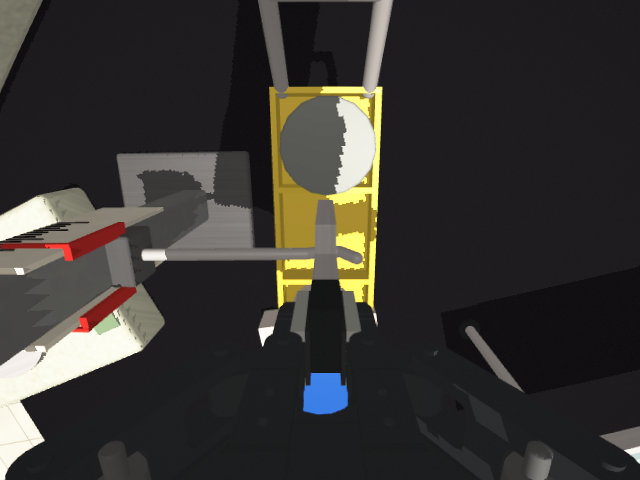

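View pics/s20.png

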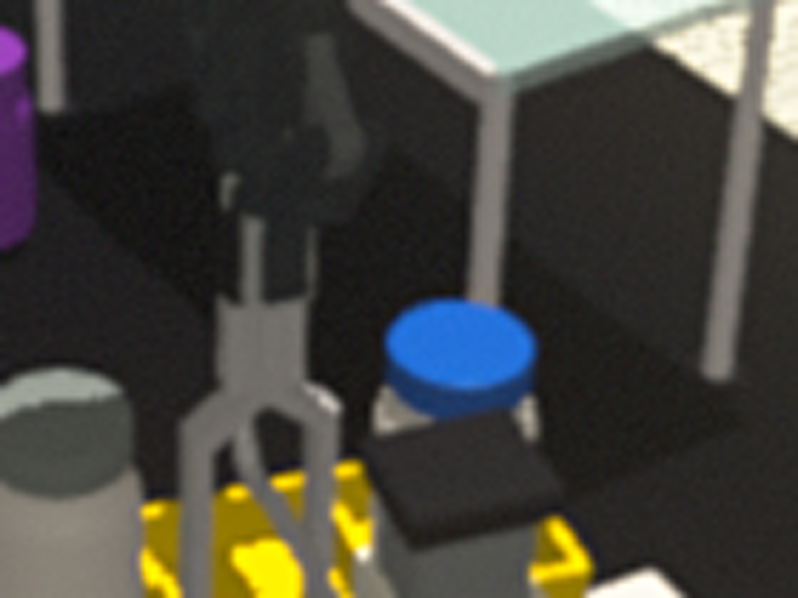

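```bash
python3 -m jog '[{"x":0,"y":4,"z":0,"ax":0,"ay":0,"az":0,"grip":0},{"x":0,"y":10,"z":0,"ax":0,"ay":0,"az":0,"grip":0},{"x":0,"y":16,"z":0,"ax":0,"ay":0,"az":0,"grip":0},{"x":0,"y":21,"z":0,"ax":0,"ay":0,"az":0,"grip":0},{"x":0,"y":25,"z":0,"ax":0,"ay":0,"az":0,"grip":0}]'; python3 -m jog '[{"x":0,"y":2,"z":0,"ax":0,"ay":0,"az":0,"grip":0},{"x":0,"y":3,"z":0,"ax":0,"ay":0,"az":0,"grip":0},{"x":0,"y":4,"z":0,"ax":0,"ay":0,"az":0,"grip":0},{"x":0,"y":4,"z":0,"ax":0,"ay":0,"az":0,"grip":0}]'; python3 -c "
from h import *
go([523.5+1.4,-284,256],1.325);snap('wrist','w21');snap('side','s21',(290,210,430,315),5.7)"
```

```text
clock: 22.2
eef_pos: [524.7, -284.2, 230.0]
tool_rot: [-1.57, -0.0, 1.324]
force: [0.9, 0.5, -7.5]
width: 11.2
clock: 22.6
eef_pos: [525.0, -284.4, 226.9]
tool_rot: [-1.571, 0.0, 1.324]
force: [-0.1, 0.6, -7.3]
width: 10.9
t 22.6 pos [ 525.  -284.4  226.9] rot [-1.571  0.     1.324] F [-0.1  0.6 -7.3] w 10.9
shift [  0.4 -29.1   0.2] turn [ 0.    -0.001 -0.   ] dist 29
```

View pics/s21.png

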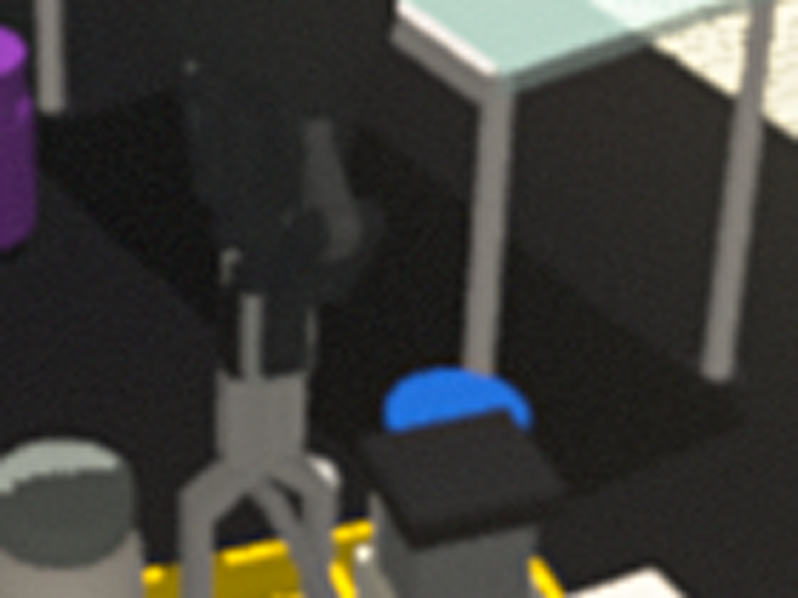

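View pics/w21.png

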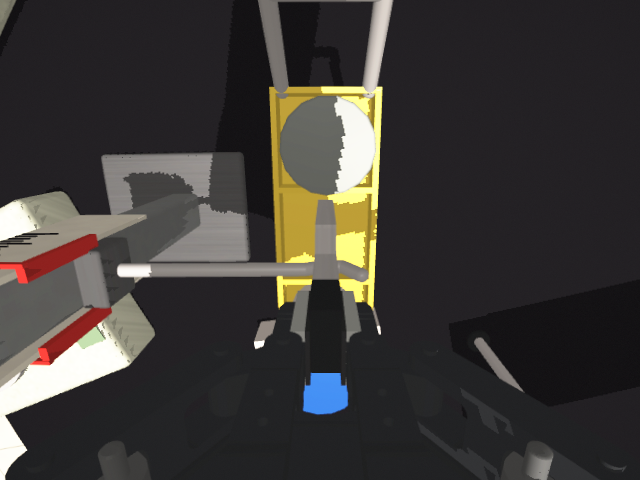

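The hook bar now sits right under the peak of the V, with the tip out on the far side. From here I'll lower slowly and watch the force.

```bash
python3 -m jog '[{"x":0,"y":1.5,"z":0,"ax":0,"ay":0,"az":0,"grip":0},{"x":0,"y":3,"z":0,"ax":0,"ay":0,"az":0,"grip":0},{"x":0,"y":4.5,"z":0,"ax":0,"ay":0,"az":0,"grip":0},{"x":0,"y":6,"z":0,"ax":0,"ay":0,"az":0,"grip":0},{"x":0,"y":7.5,"z":0,"ax":0,"ay":0,"az":0,"grip":0}]'; python3 -m jog '[{"x":0,"y":1.5,"z":0,"ax":0,"ay":0,"az":0,"grip":0},{"x":0,"y":3,"z":0,"ax":0,"ay":0,"az":0,"grip":0},{"x":0,"y":4.5,"z":0,"ax":0,"ay":0,"az":0,"grip":0},{"x":0,"y":6,"z":0,"ax":0,"ay":0,"az":0,"grip":0},{"x":0,"y":7.5,"z":0,"ax":0,"ay":0,"az":0,"grip":0}]';python3 -m jog '[{"x":0,"y":1.5,"z":0,"ax":0,"ay":0,"az":0,"grip":0},{"x":0,"y":3,"z":0,"ax":0,"ay":0,"az":0,"grip":0},{"x":0,"y":4.5,"z":0,"ax":0,"ay":0,"az":0,"grip":0},{"x":0,"y":6,"z":0,"ax":0,"ay":0,"az":0,"grip":0},{"x":0,"y":7.5,"z":0,"ax":0,"ay":0,"az":0,"grip":0}]'; python3 -c "
from h import *
go([523.5+1.4,-284,256],1.325)"
```

```text
clock: 23.2
eef_pos: [525.1, -284.4, 219.3]
tool_rot: [-1.571, 0.0, 1.324]
force: [0.9, -0.7, -5.6]
width: 11.1
clock: 23.7
eef_pos: [525.2, -284.4, 211.9]
tool_rot: [-1.571, -0.0, 1.324]
force: [-0.1, 0.0, -5.3]
width: 10.6
clock: 24.2
eef_pos: [525.1, -284.4, 204.4]
tool_rot: [-1.571, 0.0, 1.324]
force: [-0.2, 0.1, -2.7]
width: 11.0
t 24.2 pos [ 525.1 -284.4  204.4] rot [-1.571  0.     1.324] F [-0.2  0.1 -2.7] w 11.0
shift [  0.4 -51.6   0.3] turn [ 0.    -0.001 -0.   ] dist 52
```

```bash
python3 -m jog '[{"x":0,"y":1.5,"z":0,"ax":0,"ay":0,"az":0,"grip":0},{"x":0,"y":3,"z":0,"ax":0,"ay":0,"az":0,"grip":0},{"x":0,"y":4.5,"z":0,"ax":0,"ay":0,"az":0,"grip":0},{"x":0,"y":6,"z":0,"ax":0,"ay":0,"az":0,"grip":0},{"x":0,"y":7.5,"z":0,"ax":0,"ay":0,"az":0,"grip":0}]'; python3 -m jog '[{"x":0,"y":1,"z":0,"ax":0,"ay":0,"az":0,"grip":0},{"x":0,"y":2,"z":0,"ax":0,"ay":0,"az":0,"grip":0},{"x":0,"y":3,"z":0,"ax":0,"ay":0,"az":0,"grip":0},{"x":0,"y":4,"z":0,"ax":0,"ay":0,"az":0,"grip":0},{"x":0,"y":5,"z":0,"ax":0,"ay":0,"az":0,"grip":0}]'; python3 - <<'E'
from h import *
for i in range(4): snap('wrist','w22'); print(np.round(read_state()['force'],2))
snap('side','s22',(290,210,430,315),5.7)
E
```

```text
clock: 24.7
eef_pos: [525.1, -284.4, 196.9]
tool_rot: [-1.571, 0.0, 1.324]
force: [1.2, 0.9, -1.6]
width: 10.9
clock: 25.2
eef_pos: [525.1, -284.4, 191.9]
tool_rot: [-1.571, 0.0, 1.324]
force: [1.0, 0.3, -1.5]
width: 10.8
[ 1.03  0.38 -1.24]
[ 0.71  0.25 -0.8 ]
[ 1.27 -0.05 -1.04]
[-0.16  0.11 -0.93]
```

View pics/w22.png

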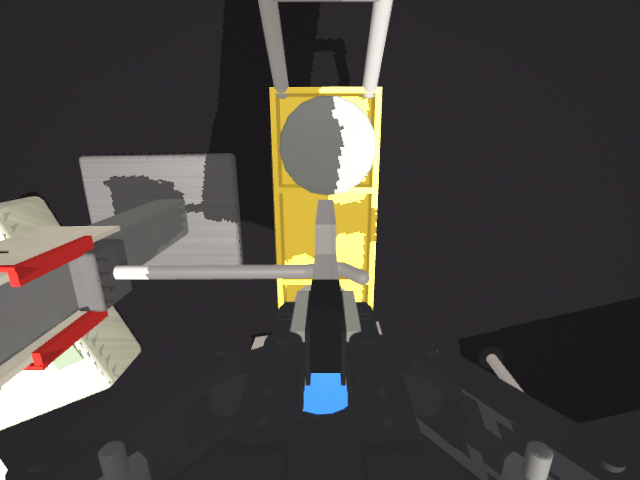

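View pics/s22.png

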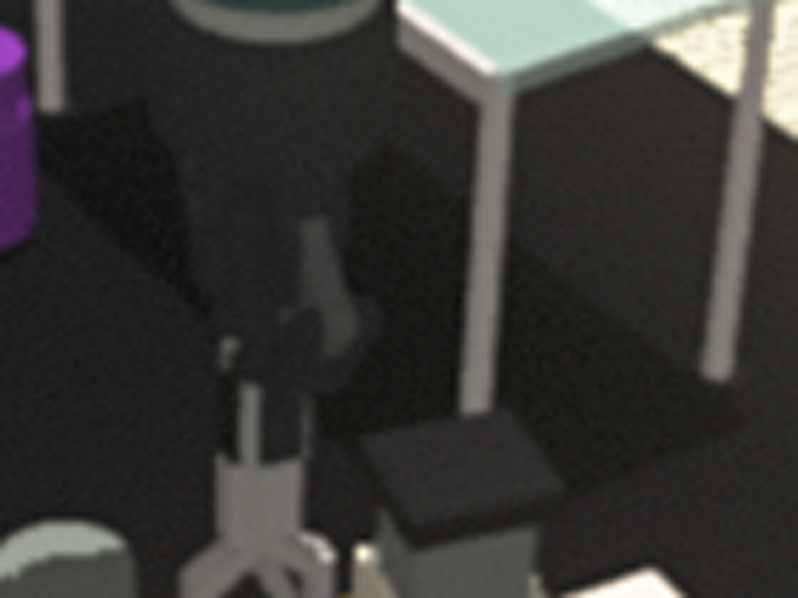

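```bash
python3 -m jog '[{"x":0,"y":0.8,"z":0,"ax":0,"ay":0,"az":0,"grip":0},{"x":0,"y":1.6,"z":0,"ax":0,"ay":0,"az":0,"grip":0},{"x":0,"y":2.4,"z":0,"ax":0,"ay":0,"az":0,"grip":0},{"x":0,"y":3.2,"z":0,"ax":0,"ay":0,"az":0,"grip":0},{"x":0,"y":4,"z":0,"ax":0,"ay":0,"az":0,"grip":0}]'; python3 - <<'E'
from h import *
a=[]
for i in range(10): get_image('wrist'); a.append(read_state()['force'])
print(np.mean(a,0),np.std(a,0)); go([525,-284,180],1.324)
E
```

```text
clock: 25.95
eef_pos: [525.1, -284.4, 187.9]
tool_rot: [-1.571, 0.0, 1.324]
force: [0.9, 0.1, 0.3]
width: 11.1
[0.90889818 0.62078919 0.11823619] [0.45776492 0.6767011  0.57278842]
t 26.45 pos [ 525.  -284.4  187.9] rot [-1.571 -0.     1.324] F [1.5 1.3 0.1] w 10.8
shift [0.4 7.9 0.1] turn [ 0. -0.  0.] dist 8
```

```bash
python3 - <<'E'
from h import *
a=[];b=[]
for i in range(6): get_image('wrist'); s=read_state(); a.append(s['torque']);b.append(s['force'])
print(np.mean(a,0),np.std(a,0),np.mean(b,0))
E
python3 -m jog '[{"x":0,"y":0,"z":0,"ax":0,"ay":0,"az":0,"grip":11},{"x":0,"y":0,"z":0,"ax":0,"ay":0,"az":0,"grip":13},{"x":0,"y":0,"z":0,"ax":0,"ay":0,"az":0,"grip":15},{"x":0,"y":0,"z":0,"ax":0,"ay":0,"az":0,"grip":17},{"x":0,"y":0,"z":0,"ax":0,"ay":0,"az":0,"grip":19}]'; python3 - <<'E'
from h import *
snap('wrist','w23');snap('side','s23',(270,230,430,350),5); go([525,-284,187],1.324)
E
```

```text
[ 0.04674127 -0.29737412 -0.0018853 ] [0.03876755 0.01310244 0.02298527] [1.32451725 0.19400703 0.25080372]
clock: 27.25
eef_pos: [524.7, -284.4, 187.7]
tool_rot: [-1.57, 0.0, 1.324]
force: [-0.4, 1.0, 0.8]
width: 19.1
t 27.35 pos [ 524.8 -284.4  187.8] rot [-1.57   0.     1.324] F [ 0.5 -0.  -0.3] w 18.9
shift [ 0.5  0.8 -0.1] turn [-0. -0. -0.] dist 1
```

View pics/w23.png

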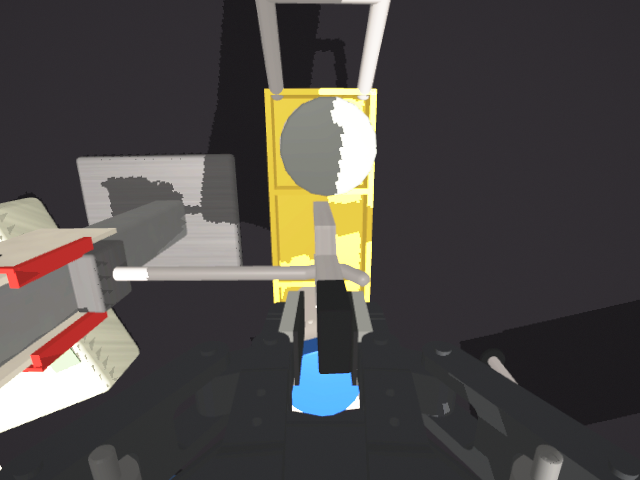

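View pics/s23.png

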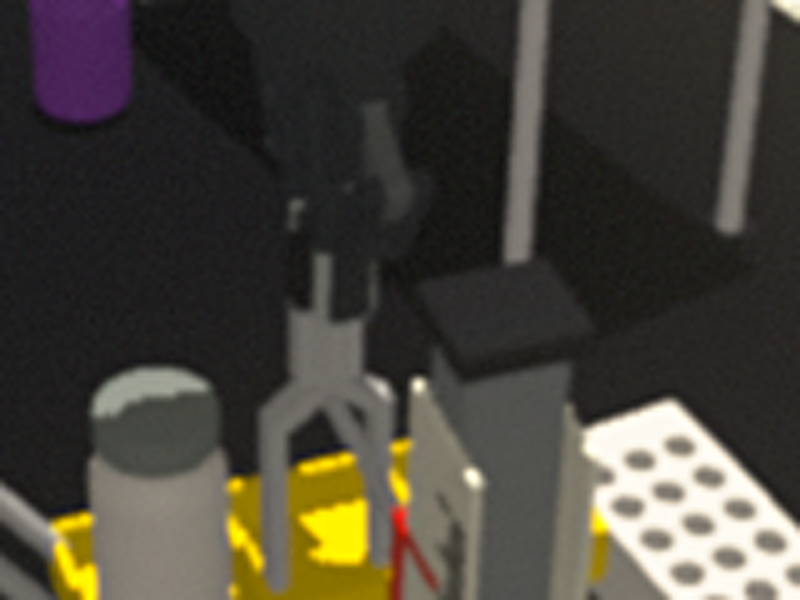

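```bash
python3 -m jog '[{"x":0,"y":0,"z":0,"ax":0,"ay":0,"az":0,"grip":21},{"x":0,"y":0,"z":0,"ax":0,"ay":0,"az":0,"grip":23},{"x":0,"y":0,"z":0,"ax":0,"ay":0,"az":0,"grip":25},{"x":0,"y":0,"z":0,"ax":0,"ay":0,"az":0,"grip":27},{"x":0,"y":0,"z":0,"ax":0,"ay":0,"az":0,"grip":28}]'; python3 - <<'E'
from h import *
snap('wrist','w24'); go([525,-284,187],1.324)
E
```

```text
clock: 27.85
eef_pos: [524.9, -284.5, 187.9]
tool_rot: [-1.571, 0.0, 1.324]
force: [0.6, -0.4, 0.3]
width: 28.0
t 27.9 pos [ 525.  -284.4  187.9] rot [-1.571  0.     1.324] F [-0.2 -0.6  0.3] w 28.0
shift [0.4 0.9 0.1] turn [ 0.  0. -0.] dist 1
```

View pics/w24.png

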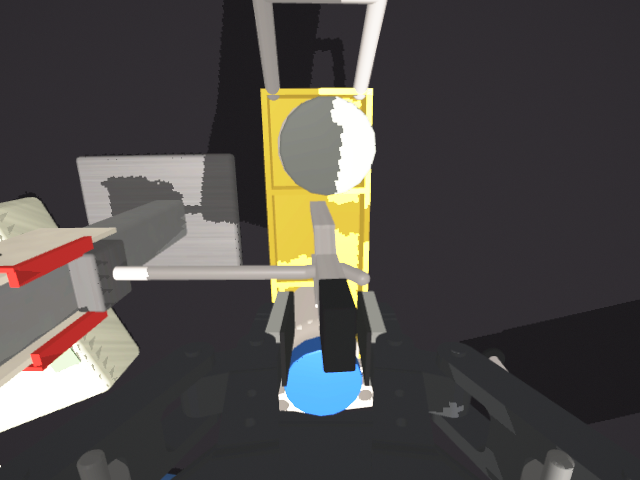

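The carrier leans a little: the frame sits slightly inboard of the hook's low point. I'll measure the seat properly before correcting.

```bash
python3 - <<'E'
from h import *
crop("w18",(120,220,220,290),8,"w18c"); crop("side0",(325,270,365,330),12,"s0c"); crop("w24",(240,180,400,300),5,"w24c")
E
```

```text
(no output)
```

View pics/w18c.png

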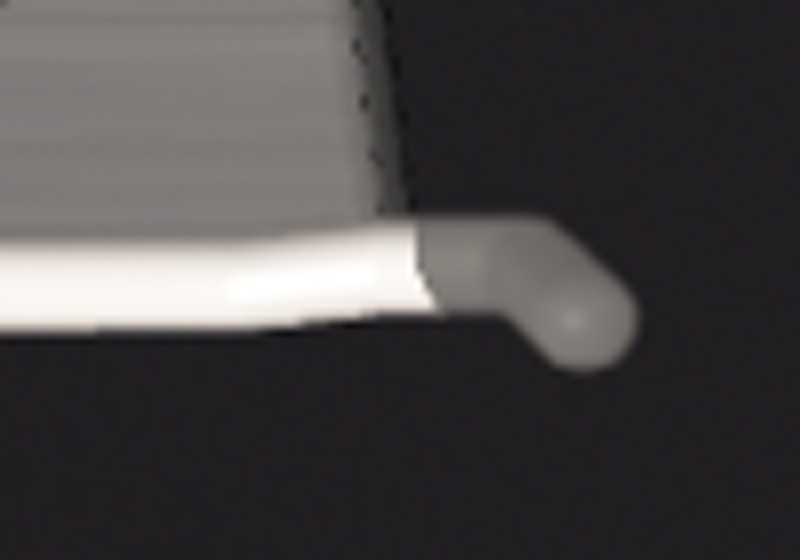

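View pics/s0c.png

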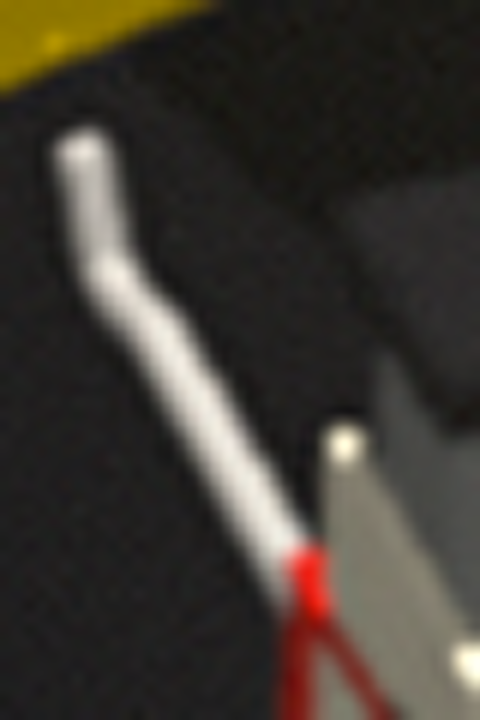

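View pics/w24c.png

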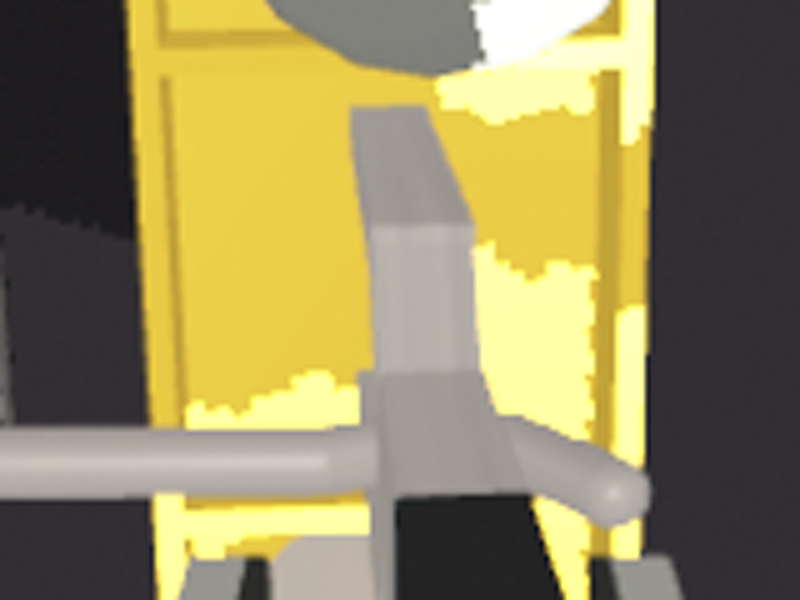

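```bash
python3 - <<'E'
from h import *
np.set_printoptions(precision=2,suppress=True)
w=load("w18"); R=Ro.from_euler("xyz",[-1.571,0,1.327]); p0=np.array([549.2,-183.1,255.8])
s=read_state();R2=Ro.from_euler("xyz",s["tool_rot"])
for u,v,z in [(150.6,255.6,194),(169,253,190),(177,253,190),(184.4,253,190),(192,260,204)]:
    p=atz(w,u,v,z); q=p.copy(); print(p,R.inv().apply(p-p0)[0],"now rel", R2.inv().apply(p-s["eef_pos"])[0])
E
```

```text
[ 521.12 -296.14  194.  ] -116.47238062273321 now rel -12.288416897612787
[ 523.23 -285.58  190.  ] -105.71541820454746 now rel -1.532796930195402
[ 524.54 -280.28  190.  ] -100.25778414538912 now rel 3.924805489065771
[ 525.76 -275.39  190.  ] -95.22082052750277 now rel 8.961740618292204
[ 528.29 -265.44  204.  ] -84.95668536038048 now rel 19.225218368995012
```

```bash
python3 -c "
from h import *
print(read_state()['torque'])"; python3 -m jog '[{"x":0,"y":0,"z":0,"ax":0,"ay":0,"az":0,"grip":24},{"x":0,"y":0,"z":0,"ax":0,"ay":0,"az":0,"grip":20},{"x":0,"y":0,"z":0,"ax":0,"ay":0,"az":0,"grip":17},{"x":0,"y":0,"z":0,"ax":0,"ay":0,"az":0,"grip":14},{"x":0,"y":0,"z":0,"ax":0,"ay":0,"az":0,"grip":12}]';python3 -m jog '[{"x":0,"y":0,"z":0,"ax":0,"ay":0,"az":0,"grip":0},{"x":0,"y":0,"z":0,"ax":0,"ay":0,"az":0,"grip":0},{"x":0,"y":0,"z":0,"ax":0,"ay":0,"az":0,"grip":0}]'; python3 - <<'E'
from h import *
snap('wrist','w25'); go([525,-284,187],1.324); print(read_state()['torque'])
E
```

```text
[-0.00499521 -0.03316471 -0.00456201]
clock: 28.4
eef_pos: [525.0, -284.2, 187.8]
tool_rot: [-1.571, -0.0, 1.324]
force: [0.0, 1.4, -0.5]
width: 12.1
clock: 28.7
eef_pos: [525.1, -284.1, 187.8]
tool_rot: [-1.571, -0.0, 1.324]
force: [0.0, 0.2, -0.0]
width: 11.1
t 28.75 pos [ 525.  -284.1  187.8] rot [-1.571 -0.     1.324] F [ 1.5  1.1 -0.3] w 11.1
shift [0.1 0.8 0.1] turn [-0.  0.  0.] dist 1
[ 0.35790553 -0.01840187  0.03426636]
```

View pics/w25.png

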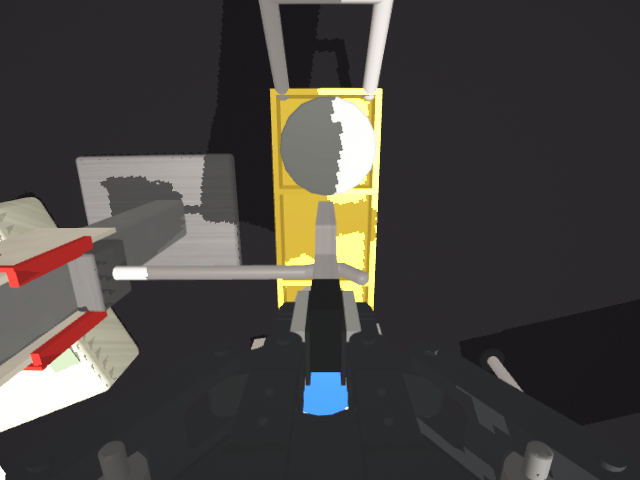

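```bash
python3 -m jog '[{"x":0,"y":-1.5,"z":0,"ax":0,"ay":0,"az":0,"grip":0},{"x":0,"y":-4,"z":0,"ax":0,"ay":0,"az":0,"grip":0},{"x":0,"y":-7,"z":0,"ax":0,"ay":0,"az":0,"grip":0},{"x":0,"y":-10,"z":0,"ax":0,"ay":0,"az":0,"grip":0},{"x":0,"y":-13,"z":0,"ax":0,"ay":0,"az":0,"grip":0}]';python3 -m jog '[{"x":0,"y":-3,"z":0,"ax":0,"ay":0,"az":0,"grip":0},{"x":0,"y":-6,"z":0,"ax":0,"ay":0,"az":0,"grip":0},{"x":0,"y":-9,"z":0,"ax":0,"ay":0,"az":0,"grip":0},{"x":0,"y":-12,"z":0,"ax":0,"ay":0,"az":0,"grip":0},{"x":0,"y":-15,"z":0,"ax":0,"ay":0,"az":0,"grip":0}]';python3 -m jog '[{"x":0,"y":-3,"z":0,"ax":0,"ay":0,"az":0,"grip":0},{"x":0,"y":-6,"z":0,"ax":0,"ay":0,"az":0,"grip":0},{"x":0,"y":-9,"z":0,"ax":0,"ay":0,"az":0,"grip":0},{"x":0,"y":-11,"z":0,"ax":0,"ay":0,"az":0,"grip":0},{"x":0,"y":-12,"z":0,"ax":0,"ay":0,"az":0,"grip":0}]'; python3 - <<'E'
from h import *
snap('wrist','w26');snap('side','s26',(290,210,430,315),5.7); go([525,-284,187],1.324); print(read_state()['torque'])
E
```

```text
clock: 29.25
eef_pos: [524.9, -284.2, 200.9]
tool_rot: [-1.571, -0.0, 1.324]
force: [0.8, 2.0, -2.9]
width: 11.1
clock: 29.75
eef_pos: [524.8, -284.2, 215.8]
tool_rot: [-1.57, -0.0, 1.324]
force: [1.7, 1.9, -6.4]
width: 10.9
clock: 30.25
eef_pos: [524.4, -284.9, 227.8]
tool_rot: [-1.57, 0.001, 1.323]
force: [-1.1, -0.3, -7.2]
width: 11.1
t 30.35 pos [ 524.7 -284.7  227.9] rot [-1.57   0.     1.324] F [ 0.9 -0.3 -7.1] w 11.3
shift [ 0.8 40.9 -0.2] turn [-0. -0. -0.] dist 41
[ 4.33559584e-02 -6.76397115e-05 -2.04196497e-02]
```

View pics/w26.png

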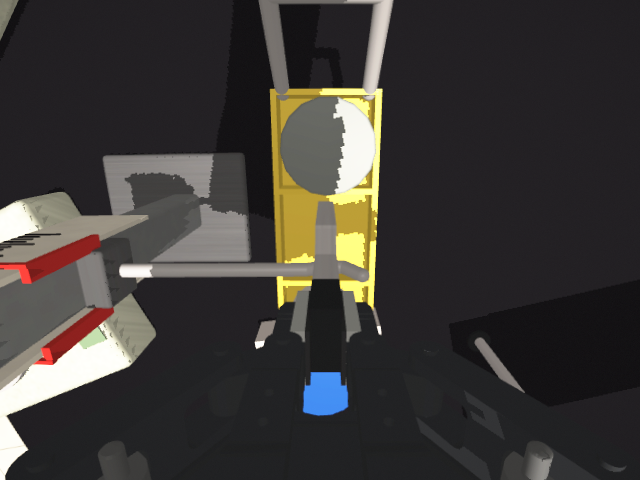

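View pics/s26.png

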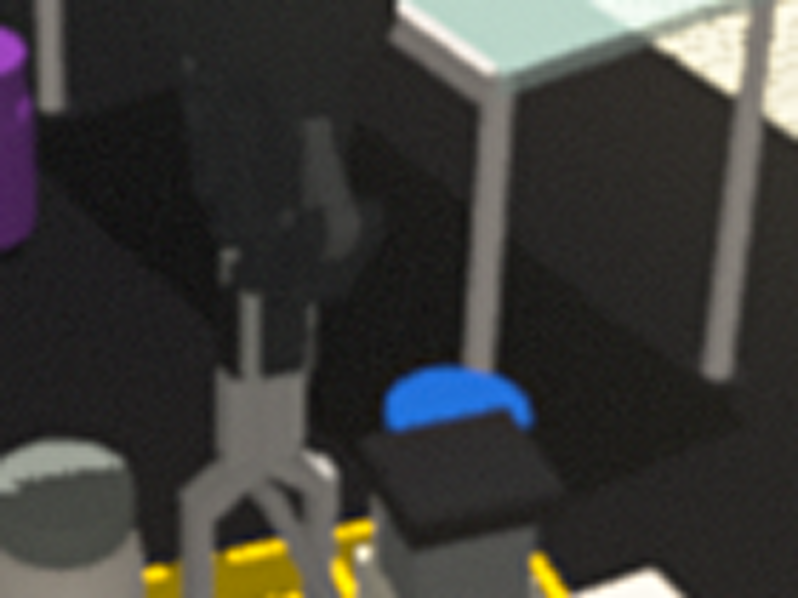

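```bash
python3 -m jog '[{"x":1,"y":0,"z":0,"ax":0,"ay":0,"az":0,"grip":0},{"x":3,"y":0,"z":0,"ax":0,"ay":0,"az":0,"grip":0},{"x":4.5,"y":0,"z":0,"ax":0,"ay":0,"az":0,"grip":0},{"x":4.5,"y":1,"z":0,"ax":0,"ay":0,"az":0,"grip":0},{"x":4.5,"y":2.5,"z":0,"ax":0,"ay":0,"az":0,"grip":0}]';python3 -m jog '[{"x":0,"y":1.5,"z":0,"ax":0,"ay":0,"az":0,"grip":0},{"x":0,"y":3,"z":0,"ax":0,"ay":0,"az":0,"grip":0},{"x":0,"y":4.5,"z":0,"ax":0,"ay":0,"az":0,"grip":0},{"x":0,"y":6,"z":0,"ax":0,"ay":0,"az":0,"grip":0},{"x":0,"y":7.5,"z":0,"ax":0,"ay":0,"az":0,"grip":0}]';python3 -m jog '[{"x":0,"y":1.5,"z":0,"ax":0,"ay":0,"az":0,"grip":0},{"x":0,"y":3,"z":0,"ax":0,"ay":0,"az":0,"grip":0},{"x":0,"y":4.5,"z":0,"ax":0,"ay":0,"az":0,"grip":0},{"x":0,"y":6,"z":0,"ax":0,"ay":0,"az":0,"grip":0},{"x":0,"y":7.5,"z":0,"ax":0,"ay":0,"az":0,"grip":0}]';python3 -c "
from h import *
go([525,-284,187],1.324); print(read_state()['torque'])"
```

```text
clock: 30.85
eef_pos: [526.2, -280.0, 225.3]
tool_rot: [-1.571, 0.0, 1.324]
force: [0.1, -1.0, -6.9]
width: 11.3
clock: 31.35
eef_pos: [526.0, -280.3, 217.9]
tool_rot: [-1.571, 0.0, 1.324]
force: [-0.9, -0.7, -5.8]
width: 11.1
clock: 31.85
eef_pos: [526.1, -280.3, 210.4]
tool_rot: [-1.571, 0.0, 1.324]
force: [-0.4, -0.7, -4.6]
width: 11.2
t 31.85 pos [ 526.1 -280.3  210.4] rot [-1.571  0.     1.324] F [-0.4 -0.7 -4.6] w 11.2
shift [-3.9 23.4  0.1] turn [ 0. -0. -0.] dist 24
[-0.2491142   0.16806604  0.02587994]
```

```bash
python3 -m jog '[{"x":0,"y":-3,"z":0,"ax":0,"ay":0,"az":0,"grip":0},{"x":0,"y":-6,"z":0,"ax":0,"ay":0,"az":0,"grip":0},{"x":0,"y":-9,"z":0,"ax":0,"ay":0,"az":0,"grip":0},{"x":0,"y":-12,"z":0,"ax":0,"ay":0,"az":0,"grip":0},{"x":0,"y":-15,"z":0,"ax":0,"ay":0,"az":0,"grip":0}]';python3 -m jog '[{"x":-1,"y":-1,"z":0,"ax":0,"ay":0,"az":0,"grip":0},{"x":-2.5,"y":-1,"z":0,"ax":0,"ay":0,"az":0,"grip":0},{"x":-2.5,"y":-1,"z":0,"ax":0,"ay":0,"az":0,"grip":0},{"x":-2.5,"y":1,"z":0,"ax":0,"ay":0,"az":0,"grip":0},{"x":-2.5,"y":2,"z":0,"ax":0,"ay":0,"az":0,"grip":0}]';python3 -m jog '[{"x":0,"y":2,"z":0,"ax":0,"ay":0,"az":0,"grip":0},{"x":0,"y":4,"z":0,"ax":0,"ay":0,"az":0,"grip":0},{"x":0,"y":6,"z":0,"ax":0,"ay":0,"az":0,"grip":0},{"x":0,"y":8,"z":0,"ax":0,"ay":0,"az":0,"grip":0},{"x":0,"y":10,"z":0,"ax":0,"ay":0,"az":0,"grip":0}]';python3 -m jog '[{"x":0,"y":2,"z":0,"ax":0,"ay":0,"az":0,"grip":0},{"x":0,"y":4,"z":0,"ax":0,"ay":0,"az":0,"grip":0},{"x":0,"y":6,"z":0,"ax":0,"ay":0,"az":0,"grip":0},{"x":0,"y":8,"z":0,"ax":0,"ay":0,"az":0,"grip":0},{"x":0,"y":10,"z":0,"ax":0,"ay":0,"az":0,"grip":0}]';python3 -c "
from h import *
a=[];b=[]
for i in range(4): get_image('wrist'); s=read_state(); a.append(s['torque']);b.append(s['force'])
print(np.mean(a,0),np.mean(b,0))
go([525,-284,187],1.324)"
```

```text
clock: 32.35
eef_pos: [526.0, -279.9, 225.5]
tool_rot: [-1.571, -0.0, 1.324]
force: [-0.1, -1.0, -7.7]
width: 10.9
clock: 32.85
eef_pos: [525.3, -282.2, 222.9]
tool_rot: [-1.57, -0.0, 1.324]
force: [-0.6, 0.1, -7.0]
width: 11.0
clock: 33.35
eef_pos: [525.5, -282.4, 213.3]
tool_rot: [-1.571, -0.0, 1.324]
force: [-0.1, 0.5, -5.6]
width: 11.0
clock: 33.85
eef_pos: [525.6, -282.4, 203.4]
tool_rot: [-1.571, -0.0, 1.324]
force: [-0.4, 0.9, -2.7]
width: 11.3
[0.22769024 0.06482016 0.01778517] [-0.55471748  0.85596201 -2.9340682 ]
t 34.05 pos [ 525.6 -282.4  203.5] rot [-1.571 -0.     1.324] F [-0.6  0.7 -2.3] w 11.1
shift [-1.7 16.5  0.2] turn [ 0. -0.  0.] dist 17
```

```bash
python3 -m jog '[{"x":0,"y":-4,"z":0,"ax":0,"ay":0,"az":0,"grip":0},{"x":0,"y":-9,"z":0,"ax":0,"ay":0,"az":0,"grip":0},{"x":0,"y":-14,"z":0,"ax":0,"ay":0,"az":0,"grip":0},{"x":0,"y":-19,"z":0,"ax":0,"ay":0,"az":0,"grip":0},{"x":0,"y":-22,"z":0,"ax":0,"ay":0,"az":0,"grip":0}]';python3 -m jog '[{"x":0.5,"y":-1,"z":0,"ax":0,"ay":0,"az":0,"grip":0},{"x":1,"y":-1,"z":0,"ax":0,"ay":0,"az":0,"grip":0},{"x":1,"y":-1,"z":0,"ax":0,"ay":0,"az":0,"grip":0},{"x":1,"y":1,"z":0,"ax":0,"ay":0,"az":0,"grip":0},{"x":1,"y":2,"z":0,"ax":0,"ay":0,"az":0,"grip":0}]';python3 -m jog '[{"x":0,"y":2,"z":0,"ax":0,"ay":0,"az":0,"grip":0},{"x":0,"y":4,"z":0,"ax":0,"ay":0,"az":0,"grip":0},{"x":0,"y":6,"z":0,"ax":0,"ay":0,"az":0,"grip":0},{"x":0,"y":8,"z":0,"ax":0,"ay":0,"az":0,"grip":0},{"x":0,"y":10,"z":0,"ax":0,"ay":0,"az":0,"grip":0}]';python3 -m jog '[{"x":0,"y":2,"z":0,"ax":0,"ay":0,"az":0,"grip":0},{"x":0,"y":4,"z":0,"ax":0,"ay":0,"az":0,"grip":0},{"x":0,"y":6,"z":0,"ax":0,"ay":0,"az":0,"grip":0},{"x":0,"y":8,"z":0,"ax":0,"ay":0,"az":0,"grip":0},{"x":0,"y":10,"z":0,"ax":0,"ay":0,"az":0,"grip":0}]';python3 -c "
from h import *
a=[];b=[]
for i in range(4): get_image('wrist'); s=read_state(); a.append(s['torque']);b.append(s['force'])
print(np.mean(a,0),np.mean(b,0))
go([525,-284,187],1.324)"
```

```text
clock: 34.55
eef_pos: [525.4, -282.8, 225.8]
tool_rot: [-1.571, 0.001, 1.324]
force: [0.3, -0.3, -7.5]
width: 11.1
clock: 35.05
eef_pos: [525.5, -281.5, 222.9]
tool_rot: [-1.57, -0.0, 1.324]
force: [-0.5, -0.3, -6.5]
width: 10.6
clock: 35.55
eef_pos: [525.7, -281.6, 213.3]
tool_rot: [-1.571, 0.0, 1.324]
force: [-0.5, -0.8, -5.1]
width: 10.8
clock: 36.05
eef_pos: [525.8, -281.6, 203.4]
tool_rot: [-1.571, 0.0, 1.324]
force: [-0.9, -0.5, -3.2]
width: 11.1
[-1.22664581e-01  1.66585270e-01  2.82976678e-06] [-0.45168978 -0.32574503 -3.2837941 ]
t 36.25 pos [ 525.7 -281.6  203.4] rot [-1.571  0.     1.324] F [-0.5  0.7 -3.5] w 10.8
shift [-2.5 16.4  0.1] turn [ 0. -0. -0.] dist 17
```

```bash
python3 -m jog '[{"x":-0.2,"y":1.5,"z":0.2,"ax":0,"ay":0,"az":0,"grip":0},{"x":-0.4,"y":3,"z":0.4,"ax":0,"ay":0,"az":0,"grip":0},{"x":-0.4,"y":4.5,"z":0.6,"ax":0,"ay":0,"az":0,"grip":0},{"x":-0.4,"y":6,"z":0.6,"ax":0,"ay":0,"az":0,"grip":0},{"x":-0.4,"y":7,"z":0.6,"ax":0,"ay":0,"az":0,"grip":0}]';python3 -m jog '[{"x":0,"y":1,"z":0,"ax":0,"ay":0,"az":0,"grip":0},{"x":0,"y":2,"z":0,"ax":0,"ay":0,"az":0,"grip":0},{"x":0,"y":3,"z":0,"ax":0,"ay":0,"az":0,"grip":0},{"x":0,"y":4,"z":0,"ax":0,"ay":0,"az":0,"grip":0},{"x":0,"y":5,"z":0,"ax":0,"ay":0,"az":0,"grip":0}]';python3 -c "
from h import *
a=[];b=[]
for i in range(6): get_image('wrist'); s=read_state(); a.append(s['torque']);b.append(s['force'])
print(np.mean(a,0),np.mean(b,0))
go([525,-284,187],1.324)"
```

```text
clock: 36.75
eef_pos: [525.5, -281.6, 196.4]
tool_rot: [-1.572, -0.0, 1.324]
force: [0.8, 0.2, -1.4]
width: 11.2
clock: 37.25
eef_pos: [525.4, -281.7, 191.4]
tool_rot: [-1.571, -0.0, 1.324]
force: [1.3, 0.8, -0.5]
width: 10.8
[ 0.1816759  -0.51515735  0.01634666] [ 1.85016119  0.6154111  -0.61523265]
t 37.55 pos [ 525.4 -281.6  191.5] rot [-1.571 -0.     1.324] F [1.  1.3 0.2] w 10.8
shift [-2.4  4.5 -0.2] turn [0.001 0.    0.   ] dist 5
```

```bash
python3 -m jog '[{"x":0.1,"y":0.5,"z":-0.2,"ax":0,"ay":0,"az":0,"grip":0},{"x":0.2,"y":1,"z":-0.4,"ax":0,"ay":0,"az":0,"grip":0},{"x":0.2,"y":1.5,"z":-0.4,"ax":0,"ay":0,"az":0,"grip":0},{"x":0.2,"y":2,"z":-0.4,"ax":0,"ay":0,"az":0,"grip":0},{"x":0.2,"y":2.5,"z":-0.4,"ax":0,"ay":0,"az":0,"grip":0}]';python3 -c "
from h import *
a=[];b=[]
for i in range(10): get_image('wrist'); s=read_state(); a.append(s['torque']);b.append(s['force'])
print(np.mean(a,0),np.mean(b,0))
go([525,-284,187],1.324)"
```

```text
clock: 38.05
eef_pos: [525.4, -281.7, 188.8]
tool_rot: [-1.571, 0.0, 1.324]
force: [2.2, 0.7, 0.1]
width: 10.9
[ 0.16044266 -0.3951864   0.00430596] [ 1.51517033  0.58134978 -0.21005137]
t 38.55 pos [ 525.4 -281.7  188.9] rot [-1.571  0.     1.324] F [ 1.8  0.6 -0.7] w 10.9
shift [-2.4  1.9 -0.2] turn [ 0. -0. -0.] dist 3
```

```bash
python3 -m jog '[{"x":0.2,"y":0.2,"z":-0.3,"ax":0,"ay":0,"az":0,"grip":0},{"x":0.4,"y":0.5,"z":-0.6,"ax":0,"ay":0,"az":0,"grip":0},{"x":0.4,"y":0.8,"z":-0.6,"ax":0,"ay":0,"az":0,"grip":0}]';python3 -c "
from h import *
a=[];b=[]
for i in range(10): get_image('wrist'); s=read_state(); a.append(s['torque']);b.append(s['force'])
print(np.mean(a,0),np.mean(b,0))
go([525,-284,187],1.324)"
```

```text
clock: 38.85
eef_pos: [525.6, -281.7, 187.9]
tool_rot: [-1.57, 0.0, 1.324]
force: [-0.2, -0.3, -0.5]
width: 11.4
[-0.10684448  0.15918955  0.00421152] [-0.64385312 -0.53046957 -0.14409051]
t 39.35 pos [ 525.7 -281.6  188. ] rot [-1.57   0.     1.324] F [-1.  -0.8  0.4] w 11.0
shift [-2.5  1.   0.1] turn [-0.001 -0.    -0.   ] dist 3
```

```bash
python3 -m jog '[{"x":-0.15,"y":0.2,"z":0.15,"ax":0,"ay":0,"az":0,"grip":0},{"x":-0.15,"y":0.4,"z":0.15,"ax":0,"ay":0,"az":0,"grip":0},{"x":-0.15,"y":0.4,"z":0.15,"ax":0,"ay":0,"az":0,"grip":0}]';python3 -c "
from h import *
a=[];b=[]
for i in range(6): get_image('wrist'); s=read_state(); a.append(s['torque']);b.append(s['force'])
print(np.mean(a,0),np.mean(b,0))"
python3 -m jog '[{"x":0,"y":0,"z":0,"ax":0,"ay":0,"az":0,"grip":11},{"x":0,"y":0,"z":0,"ax":0,"ay":0,"az":0,"grip":13},{"x":0,"y":0,"z":0,"ax":0,"ay":0,"az":0,"grip":15},{"x":0,"y":0,"z":0,"ax":0,"ay":0,"az":0,"grip":17},{"x":0,"y":0,"z":0,"ax":0,"ay":0,"az":0,"grip":19}]'; python3 - <<'E'
from h import *
snap('wrist','w27'); go([525,-284,187],1.324)
E
```

```text
clock: 39.65
eef_pos: [525.7, -281.6, 187.6]
tool_rot: [-1.57, 0.0, 1.324]
force: [-1.9, -0.9, 0.4]
width: 10.7
[-0.21431571  0.3955423   0.01511828] [-1.35163497 -0.25242633  0.06070986]
clock: 40.45
eef_pos: [526.3, -281.3, 187.7]
tool_rot: [-1.571, -0.0, 1.324]
force: [0.2, 0.5, -0.0]
width: 19.3
t 40.5 pos [ 526.2 -281.4  187.7] rot [-1.571 -0.     1.324] F [-0.5  0.5  0.1] w 19.0
shift [-2.9  0.7  0.5] turn [0. 0. 0.] dist 3
```

View pics/w27.png

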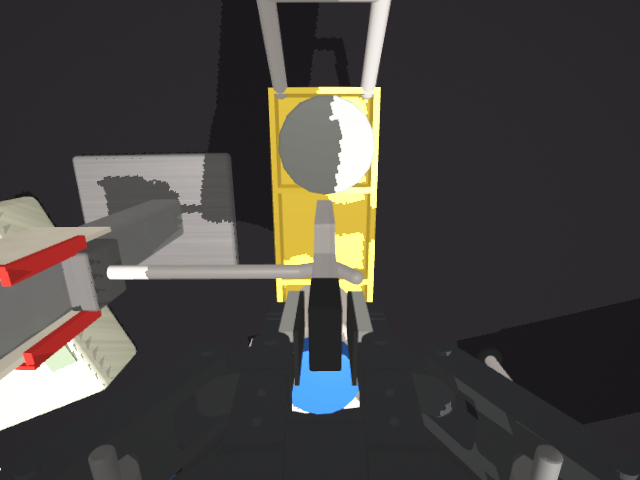

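It hangs upright now, with the tab free between the fingers. I'll keep opening and withdraw straight up.

```bash
python3 -m jog '[{"x":0,"y":0,"z":0,"ax":0,"ay":0,"az":0,"grip":24},{"x":0,"y":0,"z":0,"ax":0,"ay":0,"az":0,"grip":30},{"x":0,"y":0,"z":0,"ax":0,"ay":0,"az":0,"grip":36},{"x":0,"y":0,"z":0,"ax":0,"ay":0,"az":0,"grip":42},{"x":0,"y":0,"z":0,"ax":0,"ay":0,"az":0,"grip":44}]'; python3 - <<'E'
from h import *
snap('wrist','w28',(220,60,420,380),1.8); go([525,-284,187],1.324)
E
```

```text
clock: 41.0
eef_pos: [525.9, -281.5, 187.6]
tool_rot: [-1.571, -0.0, 1.324]
force: [0.5, -0.7, 0.1]
width: 43.7
t 41.05 pos [ 525.9 -281.5  187.6] rot [-1.571 -0.     1.324] F [0.  0.5 0.2] w 44.0
shift [-2.6  0.6  0.3] turn [-0.  0.  0.] dist 3
```

View pics/w28.png

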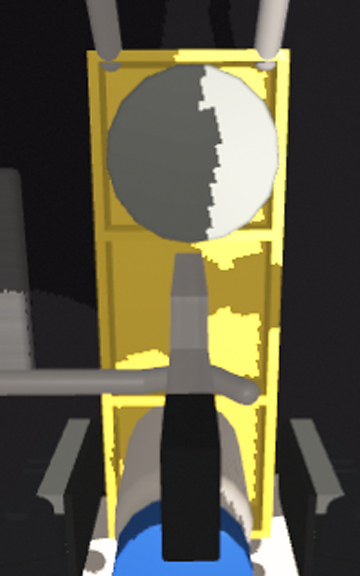

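```bash
python3 -m jog '[{"x":0,"y":-5,"z":0,"ax":0,"ay":0,"az":0,"grip":44},{"x":0,"y":-20,"z":0,"ax":0,"ay":0,"az":0,"grip":44},{"x":0,"y":-45,"z":0,"ax":0,"ay":0,"az":0,"grip":44},{"x":0,"y":-75,"z":0,"ax":0,"ay":0,"az":0,"grip":44},{"x":0,"y":-110,"z":0,"ax":0,"ay":0,"az":0,"grip":44}]'; python3 -m jog '[{"x":20,"y":-40,"z":0,"ax":0,"ay":0,"az":0,"grip":44},{"x":60,"y":-50,"z":0,"ax":0,"ay":0,"az":0,"grip":44},{"x":105,"y":-50,"z":0,"ax":0,"ay":0,"az":0,"grip":44},{"x":150,"y":-50,"z":0,"ax":0,"ay":0,"az":0,"grip":44},{"x":180,"y":-50,"z":0,"ax":0,"ay":0,"az":0,"grip":44}]';python3 - <<'E'
from h import *
go([525,-284,187],1.324)
snap('side','s29');snap('wrist','w29');snap('top','t29')
for i in range(8): get_image('top')
snap('side','s30',(240,200,440,350),4)
E
```

```text
clock: 41.55
eef_pos: [525.4, -281.2, 298.4]
tool_rot: [-1.569, -0.0, 1.324]
force: [0.8, -0.0, -0.1]
width: 43.8
clock: 42.05
eef_pos: [570.6, -102.8, 348.3]
tool_rot: [-1.571, -0.002, 1.328]
force: [-0.5, -0.0, 0.9]
width: 44.1
t 42.05 pos [ 570.6 -102.8  348.3] rot [-1.571 -0.002  1.328] F [-0.5 -0.   0.9] w 44.1
shift [-187.2  160.9    0.7] turn [0.001 0.004 0.002] dist 247
```

View pics/s29.png

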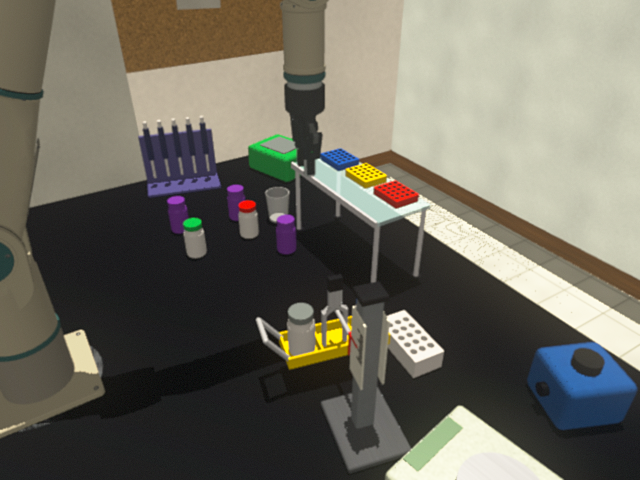

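View pics/s30.png

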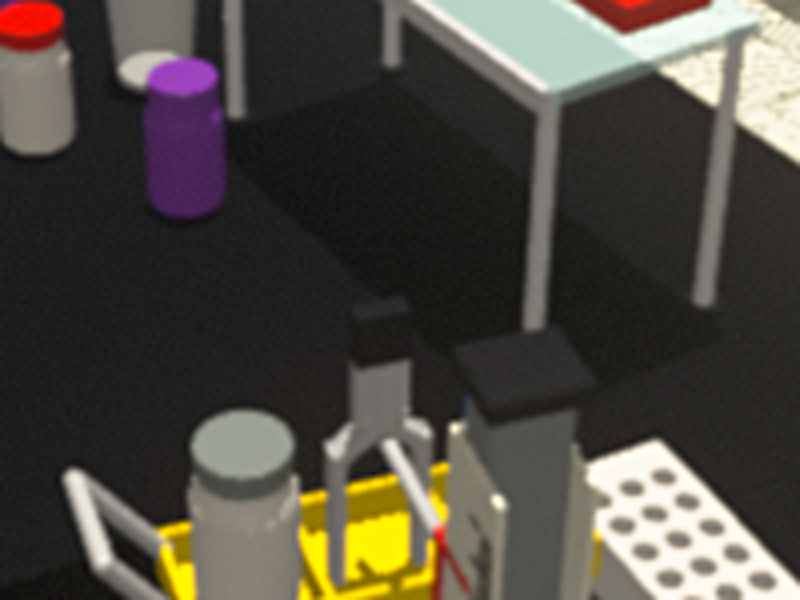

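View pics/t29.png

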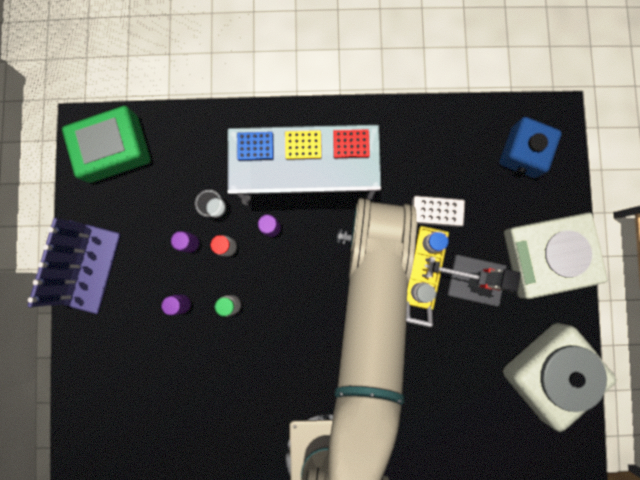

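```bash
python3 - <<'E'
from h import *
a=cv2.imread("pics/s29_raw.png").astype(float);b=cv2.imread("pics/s30_raw.png").astype(float)
ga=cv2.cvtColor(a[260:380,250:400].astype(np.uint8),6).astype(np.float32);gb=cv2.cvtColor(b[260:380,250:400].astype(np.uint8),6).astype(np.float32)
print(cv2.phaseCorrelate(ga,gb),np.abs(ga-gb).max())
t=cv2.imread("pics/top0_raw.png").astype(int);u=cv2.imread("pics/t29_raw.png").astype(int)
d=np.abs(t-u).max(2); print("rack diff",(d[190:230,408:470]>60).sum(),"jars",(d[195:320,195:290]>60).sum(),"purple/left",(d[225:320,150:200]>60).sum(), "beaker",(d[185:222,190:230]>60).sum())
print(read_state()["clock"])
E
```

```text
((0.015306756203315786, 0.008310534503017664), 0.9892890959845649) 15.0
rack diff 207 jars 9 purple/left 426 beaker 0
42.65
```

```bash
python3 -c "
from h import *
crop('t29',(400,180,480,330),4,'t29c')
print(finish_job())"
```

```text
the job is handed in; nothing more can be done
None
```

View pics/t29c.png

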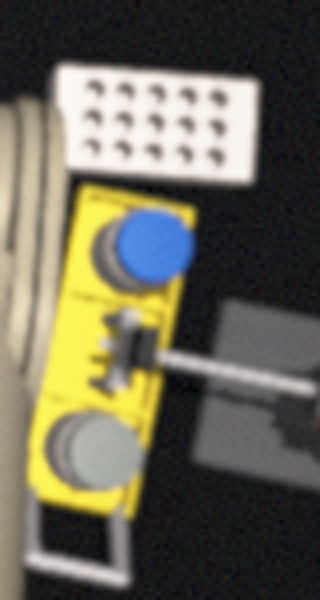

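I pulled the carrier out by its front handle and let go, then stood the blue-capped jar in its rear pocket. I took it again by the black grip, hung it on the scale hook and let it down slowly. I opened the fingers only when the scale was carrying the weight (vertical tool force 0.06 N), and handed in at about 42.7 s.

**Last checks:**
- The carrier hangs upright on the hook with both jars in place.
- Two side pictures about half a second apart show no visible movement (0.02 px), so the pointer had settled.
- The robot stood well clear.
- A before-and-after check of the top view shows the beaker unchanged. It also shows the red and green jars and the purple jar nearest the shelf as good as unchanged. The left-hand area did differ, which I put down to the blue jar being gone.
- The tube rack showed some difference as well. I put it down to the arm overlapping its edge, since the rack sits where it did.

**What went wrong on the way:**
- **First grasp at the handle:** the fingers closed on nothing, because they reached about 20 mm less far down than the description implied. I went lower and it held.
- **First hang:** as I let go, the carrier leaned between the fingers because it sat a few millimetres too far in on the hook. I took hold again, lifted it off and re-seated it three times about 2.5 mm farther out. The scale was therefore loaded and unloaded more than once before the final release.

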